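Stand the reference plate in its clamp stand and start the clamp screw

TASK

Take the white reference plate off its sloping rest, stand it upright on its short thin edge, fully down in the slot of the clamp stand, and let go of it. Then start the stand's clamp screw: turn its black bar head backward (anticlockwise from above) until the screw is felt to drop at the start of the thread, and turn it forward (clockwise) by one full turn from there, so that the thread carries it down. Finish while holding the screw's head gripped still between the fingers, not letting go, with the plate still standing and the pot, bottle and tape left where they are.

Things in the scene. Friction and masses are not known exactly. Their poses are not given: they have to be found in the camera images.
- plate_center (a point): Centre of the loose reference plate, 100 g: 10 mm thick (x axis; white face to +x, grey back), 60 mm wide (y), 90 mm high (z, from the lower short edge to the upper one). At the start it lies on the rest, z 45 degrees above level and leaning towards the robot.
- plate: The same plate; origin at the middle of its lower short edge, same axes. At the start its upper 45 mm stick out free past the rest: pinch it there through the 10 mm thickness, the hand tilted 45 degrees so that the fingers lie along the plate.
- rest: Fixed blue sloping rest, foot 75 x 60 x 6 mm; origin under its middle, z up, -x towards the robot. It carries the plate's lower half at 45 degrees, high end towards -x.
- slot (a point): Middle of the slot's floor, 8 mm above the table; z up, x across the slot (away from the screw), y along it. The slot is 13 mm wide in x, flaring to about 19 mm at its lips, 34 mm deep, 68 mm long in y, open at both ends. The plate stands in it with its thickness across the slot (either face forward), its centre then 45 mm above this point.
- clamp_stand: Fixed clamp stand, grey base 170 x 76 x 8 mm; origin under its middle, axes as point slot. Slot at x = +40 mm, screw axis at x = -42 mm, over a round dark boss of 42 mm diameter whose top is 44 mm above the table.
- screw_grip (a point): Middle of the screw's black bar head, on its upright axis; turns and rises with the screw. z up, x along the bar (42 mm), y across it (12 mm, the width to grip); 26 mm high; same after half a turn; white mark at the +x end. About 87 mm above the table at the start, 72 mm at the end, on a 12 mm stem.
- screw_head: The bar head; pose as screw_grip. The screw (150 g) rests on its thread by its weight and can be lifted a little. Fingers a few mm open round the bar turn it like a fork and leave it free to climb and drop; a closed grip carries it along, and it drops when the grip opens. It stays at the angle where it is left.
- screw_turn (a joint): Turn of the screw in rad, + forward (clockwise from above), counted over several turns; 0.5 to 1.8 at the start, on top of the thread's first ridge. Turned backward it climbs up to 2 mm and at -0.1 to -0.2 drops off the ridge's end by one pitch (8 mm); one turn forward from there ends near 6.2. Turning takes about 0.015 N m.
- screw_drop (a joint): Height of the screw in m, + downward: 0.0005 to 0.0025 at the start, about 0 just before the drop, 0.008 after it, about 0.016 after one turn forward. Right-hand thread, pitch 8 mm, stop at 0.0185.
- sample_pot: Bystander, not to be disturbed: clear sample pot with a red lid, 54 mm wide, 64 mm high; origin under its centre.
- bottle_control: Bystander, not to be disturbed: small white bottle with a white cap and a red band, 27 mm wide, 70 mm high; origin under its centre.
- tape_roll: Bystander, not to be disturbed: roll of cream tape lying flat, 60 mm wide, 18 mm high; origin under its centre.
Things that resemble listed ones, but are neither listed nor needed, are in the scene too. There is more than one size of the plate; the job needs the largest.

How it is judged:
By the outcome, as a careful person would: the job done as asked, in the order asked, and still so for the second after the job is handed in, while the arm keeps its last pose, push and grip.
It also fails if it takes over 72 s, if anything falls off the work surface, if the arm or the gripper's body presses on something with over 40 N, if the wrist force passes 120 N, or if a joint passes its speed limit or range.

ROBOT

A 6-joint arm with a two-finger parallel gripper is mounted at the origin on a cart in front of the work surface, level with it; the furniture and walls round the work are solid. World frame = base frame: x ahead of the robot, y to its left, z up, the work surface at z = 0. Lengths are in m, angles in rad, forces in N, time in s.
With the tool pointing down it reaches from about 0.35 to 0.775 m from the base axis. Payload 5.5 kg.
Tool frame: the origin (TCP) lies on the centre line of the jaws, within the pads' length; the fingertips stand 11 mm ahead of it and the grasp point (between the pads) lies 8 mm behind it (env.tip_reach is the distance from the TCP to the fingertips, in m); z points along the fingers, x is the direction in which the jaws open and shut, and the axes are right-handed (so a half turn about z gives the same grasp; the last joint's range is limited). The gripper opens to 85 mm and grips with 20 to 120 N. Pads are 22 mm wide; open, the fingers measure 114 mm over their backs; the gripper's body (76 mm by 85 mm) begins 54 mm behind the grasp point. The pads swing forward as they close: fully open they stand 13 mm farther back than shut.
Start: joints at [1.013, 0.313, 0.046, 1.304, 0, 1.431], TCP at [0.233, 0.526, 0.242] pointing down, gripper open.
Joint ranges: [-2.76, 2.76], [-0.86, 1.69], [-1.03, 1.26], [-2.2, 2.34], [-1.47, 1.5], [-3.14, 3.14]. Speed limits (rad/s): [2.57, 2.57, 3.14, 3.14, 3.14, 3.14].

INTERFACE

Orientations are given as a unit quaternion [w, x, y, z].
In Python, from workcell import env gives the robot as it stands.
- The arm moves only by the tool carry_out, never from a script. Its argument "moves" is one flat list of numbers, 7 for each row, row after row: the gripper command: -1 is shut, 1 is fully open, values between are in proportion, then the shift along the tool's x, y, z in m, then the turn, a rotation vector about the tool's x, y, z in degrees. A call has exactly 5 rows; each row shifts and turns the pose as measured when the row begins, along the tool's axes as they then stand; what a row does not reach is not made up. A row lasts 1/8 s, in which the tool goes at most 62.5 mm and 10.7 degrees, less where a joint would pass 70% of its speed; a pose out of reach is approached as far as the arm can. A call is refused whole if a number of a shift passes 0.0625 or a number of a turn 10.7, either way. A call with a gripper value outside its range is refused whole. The fingers move at their own pace and stop on an object; "squeeze" is the grip in N (left out, the last holds). Time passes only in rows, so rows that do not move let the fingers close, or fill a call up. It gives the time, the measured TCP pose, the force and the opening at its end, in the units of the state.
- env.get_state(): the state, without advancing time (a new reading comes with each control period).
- env.read_camera(name): name is "scene" or "top" or "wrist"; returns the picture (480x640x3 uint8, red, green, blue); there is no depth.
- env.calibration(name): a dict with "camera_matrix" (3x3 intrinsics, pixels), "rvec" (rotation vector, rad) and "tvec" (3), from world to camera coordinates, as OpenCV has them; the wrist camera has in their place "hand_eye" (4x4, takes a point from camera to tool coordinates, whose origin is the TCP and whose axes are the tool frame's). Camera axes: x right, y down, z forward; pixel columns grow to the right and rows downward; lengths in m; the calibration is good to about 2 mm. A picture is of the moment at which its call begins: read the wrist's pose just before it. calibration takes no time and is no camera call.
- env.hand_in(): hands the job in, once; it reports no verdict.
The state is a dict: "clock": time; "joint_pos": joint angles; "qvel": joint speeds; "tau": joint torques, N m; "tcp_pos": TCP position; "orientation": TCP orientation; "wrist_force": force on the tool from outside, world axes, zero at the start; "ft_torque": the same for the moment, N m; "finger_gap": finger opening in m.
Only numpy, scipy, OpenCV 4.12 (cv2) and the standard library are available. Lean on these libraries where they do the work, as an engineer would, in place of code of your own. Each camera call takes 0.05 s, during which the arm holds its last target. There are 200 camera calls.

## Working session

There is one attempt and no reset: what is moved stays moved. The work goes in short steps, Python scripts to look and compute and a tool call to move; the robot and the scene stay as the last step left them, time stands still between calls to the robot, and variables do not carry over. Pictures are saved under pics/ and viewed, about 8 in all and at most 12, crops included, and the job is handed in when it is done.

Besides the shell and the picture viewer there is one more tool, called after "Call:" as a command line: name --argument value ..., lists and objects as JSON in quotes. carry_out: Moves the arm, as the interface text tells. Its arguments: {"type":"object","properties":{"moves":{"type":"array"},"squeeze":{"type":"number"}},"required":["moves"]}

```bash
mkdir -p pics; ls
cat > h.py <<'E'
import numpy as np,cv2
from workcell import env
from scipy.spatial.transform import Rotation as R
def cam(name,st=None):
    c=env.calibration(name);K=np.array(c["camera_matrix"])
    if "hand_eye" in c:
        st=st or env.get_state();q=st["orientation"];T=np.eye(4);T[:3,:3]=R.from_quat([q[1],q[2],q[3],q[0]]).as_matrix();T[:3,3]=st["tcp_pos"]
        M=T@np.array(c["hand_eye"]);return K,M[:3,:3],M[:3,3]
    r=cv2.Rodrigues(np.array(c["rvec"],float))[0];return K,r.T,-r.T@np.array(c["tvec"],float).ravel()
def ray(C,px):
    K,Rm,o=C;d=Rm@np.linalg.inv(K)@np.array([px[0],px[1],1.]);return o,d/np.linalg.norm(d)
def onz(C,px,z):
    o,d=ray(C,px);return o+d*(z-o[2])/d[2]
def proj(C,p):
    K,Rm,o=C;c=K@(Rm.T@(np.array(p)-o));return c[:2]/c[2]
def tri(C1,p1,C2,p2):
    o1,d1=ray(C1,p1);o2,d2=ray(C2,p2);s=np.linalg.lstsq(np.c_[d1,-d2],o2-o1,rcond=None)[0]
    a,b=o1+s[0]*d1,o2+s[1]*d2;return (a+b)/2,np.linalg.norm(a-b)
def shot(name,f):
    im=env.read_camera(name);cv2.imwrite("pics/"+f,im[:,:,::-1]);return im
def Rt(st): 
    q=st["orientation"];return R.from_quat([q[1],q[2],q[3],q[0]])
E
python3 - <<'E'
from h import *
for n in("scene","top"):
    shot(n,n+"0.png");K,r,o=cam(n);print(n,K.tolist(),o,r[:,2])
s=env.get_state();print({k:np.round(v,3).tolist() for k,v in s.items()},env.tip_reach);print(Rt(s).as_matrix().round(3))
E
```

```text
pics
scene [[516.1179102787501, 0.0, 324.5931553042532], [0.0, 516.1179102787501, 235.4348439499431], [0.0, 0.0, 1.0]] [ 0.24074605 -0.8945419   0.61072972] [ 0.32080937  0.70769464 -0.62948363]
top [[612.8512493196582, 0.0, 313.7284924428121], [0.0, 612.8512493196582, 248.40796076550413], [0.0, 0.0, 1.0]] [ 0.35259043 -0.28420336  1.14316207] [ 0.16431236  0.00221819 -0.98640586]
{'clock': 0.1, 'joint_pos': [1.013, 0.314, 0.045, 1.304, -0.0, 1.431], 'qvel': [0.002, -0.002, 0.004, -0.001, 0.001, -0.001], 'tau': [0.002, -48.172, 29.925, 0.013, -0.0, 0.0], 'tcp_pos': [0.233, 0.525, 0.242], 'orientation': [0.0, 0.838, 0.545, -0.001], 'wrist_force': [-0.366, 0.453, 0.319], 'ft_torque': [0.009, -0.029, -0.023], 'finger_gap': 0.086} 0.011
[[ 0.406  0.914 -0.001]
 [ 0.914 -0.406 -0.001]
 [-0.002 -0.    -1.   ]]
```

View pics/top0.png

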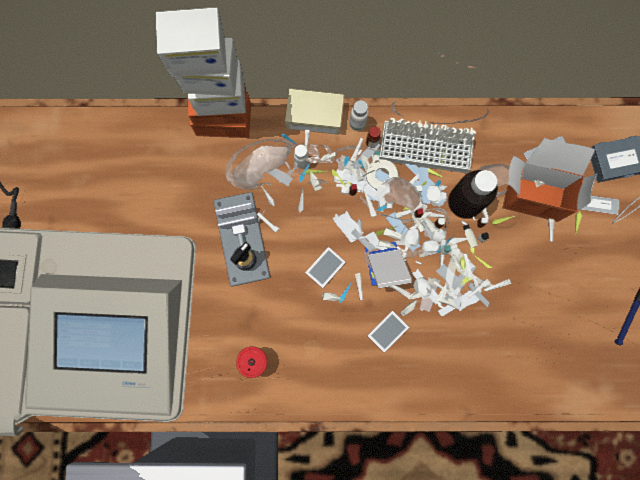

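View pics/scene0.png

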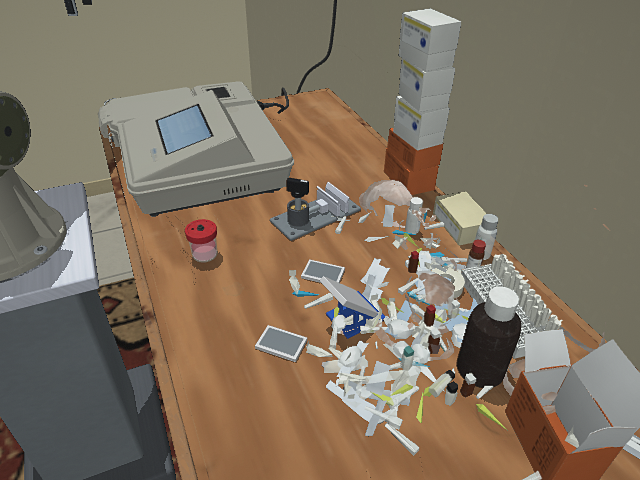

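The top view shows the raised plate on the blue rest at about (389,267) and the stand at (242,240) with its screw at (243,255). The pot is at (252,362), the bottle is perhaps at (301,155), and the tape at (380,175). Candidates for the plate are the flat framed cards at (325,267) and (388,331), both lying on the table, and the inclined one on the blue rest at (389,267). I choose the one on the rest. Next is a close crop to check it.

Run:
```python
import cv2,numpy as np
t=cv2.imread("pics/top0.png");s=cv2.imread("pics/scene0.png")
f=lambda a,x,y,w,h:cv2.resize(a[y:y+h,x:x+w],(400,300),interpolation=cv2.INTER_CUBIC)
cv2.imwrite("pics/c1.png",np.vstack([np.hstack([f(t,350,235,80,60),f(s,310,265,80,60)]),np.hstack([f(t,180,185,133,100),f(s,262,165,107,80)])]))
```

```text
(no output)
```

View pics/c1.png

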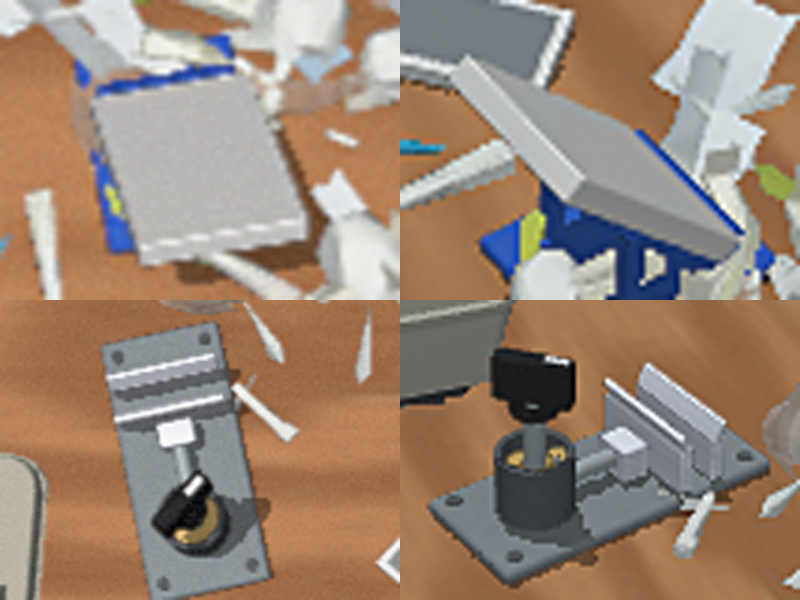

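Close crop: the inclined grey-backed plate sits on the blue rest with its high end towards the robot, and nothing lies on it. The screw bar has its white mark at about top (246,248), and the slot is at about (235,216). I'll triangulate these.

Run:
```python
from h import *
T=cam("top");S=cam("scene")
t=lambda x,y,ox=350,oy=235,k=5:(ox+x/k-.4,oy+y/k-.4)
A=[("A",t(138,245),t(483,60,230,265)),("B",t(305,215),t(587,180,230,265)),("C",t(245,75),t(748,235,230,265)),("D",t(95,97),t(640,130,230,265))]
P={}
for n,a,b in A:
    P[n],e=tri(T,a,S,b);print(n,P[n].round(4),round(e,4))
print([round(np.linalg.norm(P[i]-P[j]),4) for i,j in("AB","BC","CD","DA")])
c=sum(P.values())/4;u=P["A"]+P["B"]-P["C"]-P["D"];u/=np.linalg.norm(u);w=P["B"]+P["C"]-P["A"]-P["D"];w/=np.linalg.norm(w);print("cen face",c,"up",u,"w",w,"n",np.cross(u,w))
# stand
k=400/133
q=lambda x,y:t(x,y-300,180,185,k)
k2=400/107
r=lambda x,y:t(x-400,y-300,262,165,k2)
for n,a in {"TL":(103,345),"TR":(218,322),"BR":(272,577),"BL":(152,601)}.items():print(n,onz(T,q(*a),.008))
for n,a in {"TR(far right)":(768,462),"BR":(515,585),"BL":(428,505)}.items():print("scene",n,onz(S,r(*a),.008))
# holes
for n,a in {"TL":(118,357),"TR":(205,340),"BR":(252,568),"BL":(166,584)}.items():print(n,onz(T,q(*a),.008))
for n,a in {"sTR":(748,448),"sBL":(455,500),"sBR":(514,558)}.items():print(n,onz(S,r(*a),.008))
# slot lips top z=.042 : wall ends
for n,a in {"out L":(107,379),"out R":(214,357),"in L":(115,420),"in R":(223,398)}.items():print(n,onz(T,q(*a),.042))
# boss
print("boss",onz(T,q(198,525),.044))
```

```text
A [ 0.4698 -0.3929  0.0857] 0.0043
B [ 0.4786 -0.4501  0.0871] 0.0002
C [ 0.5392 -0.439   0.0276] 0.0038
D [ 0.5306 -0.3836  0.0247] 0.003
[np.float64(0.0579), np.float64(0.0857), np.float64(0.0561), np.float64(0.0866)]
cen face [ 0.50457203 -0.41642363  0.05623985] up [-0.70458969 -0.11876697  0.69960545] w [ 0.15193833 -0.98767263  0.03765006] n [0.68650957 0.13282473 0.7139492 ]
TL [ 0.6344753  -0.09081007  0.008     ]
TR [ 0.65001035 -0.16323005  0.008     ]
BR [ 0.4876044  -0.20065353  0.008     ]
BL [ 0.47210462 -0.12674033  0.008     ]
scene TR(far right) [ 0.64794385 -0.1641654   0.008     ]
scene BR [ 0.4871317  -0.20884071  0.008     ]
scene BL [ 0.46875663 -0.13145718  0.008     ]
TL [ 0.62675496 -0.10056348  0.008     ]
TR [ 0.63821645 -0.15528452  0.008     ]
BR [ 0.49312326 -0.18814041  0.008     ]
BL [ 0.48273811 -0.13509173  0.008     ]
sTR [ 0.64372768 -0.14862642  0.008     ]
sBL [ 0.48299855 -0.13269541  0.008     ]
sBR [ 0.49416213 -0.1889561   0.008     ]
out L [ 0.60467717 -0.09979055  0.042     ]
out R [ 0.61898984 -0.16493837  0.042     ]
in L [ 0.5791159  -0.10554568  0.042     ]
in R [ 0.59332984 -0.17107189  0.042     ]
boss [ 0.51451161 -0.15807647  0.044     ]
```

```bash
cat >> h.py <<'E'
def plan(p,ax,az,n,dec=1):
    """rows (tool frame) from the present pose to pos p, tool x ~ax, tool z = az"""
    st=env.get_state();R0=Rt(st);z=np.array(az,float);z/=np.linalg.norm(z);x=np.array(ax,float);x-=z*(x@z);x/=np.linalg.norm(x)
    R1=R.from_matrix(np.c_[x,np.cross(z,x),z]);w=(R0.inv()*R1).as_rotvec();d=(np.array(p)-st["tcp_pos"])/n
    print("tcp",np.round(st["tcp_pos"],4),"t",st["clock"],"gap",round(st["finger_gap"],4),"F",np.round(st["wrist_force"],1),"j",np.round(st["joint_pos"],2),"total deg",np.degrees(w).round(1))
    for i in range(n):
        Ri=R0*R.from_rotvec(w*i/n);print(np.round(Ri.inv().apply(d),4).tolist(),np.degrees(w/n).round(dec).tolist())
E
python3 - <<'E'
from h import *
T=cam("top");S=cam("scene")
for a,b in [((147,372),(172,153)),((55,313),(196,105)),((147,313),(214,128)),((190,240),(293,155))]:print(tri(T,a,S,b))
k=400/133
q=lambda x,y:(180+x/k-.4,185+(y-300)/k-.4)
# bar ends on top of head z=.100
a=onz(T,q(170,530),.1);b=onz(T,q(200,482),.1);print("bar",a,b,np.degrees(np.arctan2(*(b-a)[1::-1])))
g=np.radians(9.2);c,s=np.cos(g),np.sin(g)
u=np.array([-c,-s,1])/2**.5;n=np.array([c,s,1])/2**.5;cen=np.array([.5011,-.4171,.0527])
grasp=cen+u*.027; tcp=grasp-u*.008
print("tcp grasp",tcp,"pre",tcp+u*.11,"n",n,"-u",-u)
p=tcp+u*.13
plan([.30,.42,.40],[.4,.9,0],[0,0,-1],4)
plan(p,n,-u,25)
plan(p,-n,-u,25)
E
```

```text
(array([ 0.32061851, -0.01144241,  0.12097399]), np.float64(0.009822312785387073))
(array([0.40842134, 0.14125188, 0.13598562]), np.float64(0.002924388339012704))
(array([ 0.4090908 , -0.01548818,  0.15759933]), np.float64(0.0013969709483136231))
(array([ 0.54177577, -0.06813181,  0.09925443]), np.float64(0.004477147562763341))
bar [ 0.50324959 -0.14856445  0.1       ] [ 0.53122883 -0.16499892  0.1       ] -30.429162745901806
tcp grasp [ 0.4878378  -0.41924801  0.06613503] pre [ 0.41105661 -0.43168385  0.14391677] n [0.69801075 0.11305307 0.70710678] -u [ 0.69801075  0.11305307 -0.70710678]
tcp [0.2331 0.5252 0.2415] t 0.1 gap 0.0856 F [-0.4  0.5  0.3] j [ 1.01  0.31  0.05  1.3  -0.    1.43] total deg [-0.   0.1  0. ]
[-0.0173, 0.0259, -0.0396] [-0.0, 0.0, 0.0]
[-0.0173, 0.026, -0.0396] [-0.0, 0.0, 0.0]
[-0.0173, 0.026, -0.0396] [-0.0, 0.0, 0.0]
[-0.0173, 0.026, -0.0396] [-0.0, 0.0, 0.0]
tcp [0.2331 0.5252 0.2415] t 0.1 gap 0.0856 F [-0.4  0.5  0.3] j [ 1.01  0.31  0.05  1.3  -0.    1.43] total deg [-22.3  41.3  53.8]
[-0.0324, 0.0216, 0.0034] [-0.9, 1.7, 2.2]
[-0.0317, 0.0227, 0.002
[... 1581 characters left out ...]
.9, -1.0, -4.6]
[-0.0356, -0.0106, 0.0119] [-1.9, -1.0, -4.6]
[-0.0344, -0.0139, 0.0122] [-1.9, -1.0, -4.6]
[-0.033, -0.017, 0.0123] [-1.9, -1.0, -4.6]
[-0.0313, -0.02, 0.0122] [-1.9, -1.0, -4.6]
[-0.0293, -0.0228, 0.0121] [-1.9, -1.0, -4.6]
[-0.0271, -0.0255, 0.0118] [-1.9, -1.0, -4.6]
[-0.0248, -0.028, 0.0113] [-1.9, -1.0, -4.6]
[-0.0222, -0.0303, 0.0108] [-1.9, -1.0, -4.6]
[-0.0195, -0.0323, 0.0101] [-1.9, -1.0, -4.6]
[-0.0167, -0.0341, 0.0093] [-1.9, -1.0, -4.6]
[-0.0137, -0.0356, 0.0084] [-1.9, -1.0, -4.6]
[-0.0106, -0.0369, 0.0074] [-1.9, -1.0, -4.6]
[-0.0075, -0.0378, 0.0063] [-1.9, -1.0, -4.6]
[-0.0043, -0.0385, 0.0052] [-1.9, -1.0, -4.6]
[-0.0011, -0.0389, 0.0039] [-1.9, -1.0, -4.6]
```

Call:
carry_out --moves '[1, -0.022, 0.046, -0.024, 0, 0, 0, 1, -0.022, 0.046, -0.024, 0, 0, 0, 1, -0.022, 0.046, -0.024, 0, 0, 0, 1, -0.022, 0.046, -0.024, 0, 0, 0, 1, -0.022, 0.046, -0.024, 0, 0, 0]' --squeeze 40

```text
clock: 0.72
tcp_pos: [0.4001, 0.3281, 0.3599]
orientation: [0.001, 0.836, 0.549, -0.005]
wrist_force: [0.8, 0.4, 0.2]
finger_gap: 0.0856
```

Call:
carry_out --moves '[1, -0.037, 0.023, 0.002, 0, 0, 0, 1, -0.037, 0.023, 0.002, 0, 0, 0, 1, -0.037, 0.023, 0.002, 0, 0, 0, 1, -0.037, 0.023, 0.002, 0, 0, 0, 1, -0.037, 0.023, 0.002, 0, 0, 0]'

```text
clock: 1.35
tcp_pos: [0.4345, 0.1054, 0.351]
orientation: [0.001, 0.836, 0.548, -0.005]
wrist_force: [1.6, -0.2, 0.4]
finger_gap: 0.0851
```

Call:
carry_out --moves '[1, -0.037, 0.023, 0.002, 0, 0, 0, 1, -0.037, 0.023, 0.002, 0, 0, 0, 1, -0.037, 0.023, 0.002, 0, 0, 0, 1, -0.037, 0.023, 0.002, 0, 0, 0, 1, -0.037, 0.023, 0.002, 0, 0, 0]'

```text
clock: 1.98
tcp_pos: [0.4651, -0.1173, 0.3405]
orientation: [0.0, 0.836, 0.548, -0.005]
wrist_force: [0.5, 0.3, 0.3]
finger_gap: 0.0853
```

Run:
```python
from h import *
g=np.radians(9.2);c,s=np.cos(g),np.sin(g)
u=np.array([-c,-s,1])/2**.5;n=np.array([c,s,1])/2**.5
tcp=np.array([.5011,-.4171,.0527])+u*.019
plan(tcp+u*.12,n,-u,10)
shot("wrist","w0.png")
K,r,o=cam("wrist");print(o,r[:,2],r[:,0],K[0,0],env.calibration("wrist")["hand_eye"])
```

```text
tcp [ 0.4651 -0.1173  0.3405] t 1.975 gap 0.0853 F [0.5 0.3 0.3] j [-0.41  0.12  0.04  1.5  -0.01  0.  ] total deg [-22.5  41.8  54.2]
[-0.0312, 0.0071, 0.0192] [-2.2, 4.2, 5.4]
[-0.0317, 0.0094, 0.0172] [-2.2, 4.2, 5.4]
[-0.0319, 0.0117, 0.0153] [-2.2, 4.2, 5.4]
[-0.0317, 0.0142, 0.0135] [-2.2, 4.2, 5.4]
[-0.0312, 0.0167, 0.0118] [-2.2, 4.2, 5.4]
[-0.0303, 0.0192, 0.0103] [-2.2, 4.2, 5.4]
[-0.0291, 0.0216, 0.0089] [-2.2, 4.2, 5.4]
[-0.0275, 0.024, 0.0077] [-2.2, 4.2, 5.4]
[-0.0257, 0.0262, 0.0068] [-2.2, 4.2, 5.4]
[-0.0236, 0.0283, 0.0061] [-2.2, 4.2, 5.4]
[ 0.40667937 -0.09402151  0.47011708] [ 0.2328557  -0.11568225 -0.96560646] [ 0.40206483  0.91552278 -0.01272428] 420.5517164898547 [[ 9.99999785e-01  6.36415819e-04 -1.60135932e-04 -8.17320348e-05]
 [-5.71556088e-04  9.64517981e-01  2.64016548e-01 -6.61398871e-02]
 [ 3.22478293e-04 -2.64016400e-01  9.64518137e-01 -1.30314198e-01]
 [ 0.00000000e+00  0.00000000e+00  0.00000000e+00  1.00000000e+00]]
```

View pics/w0.png

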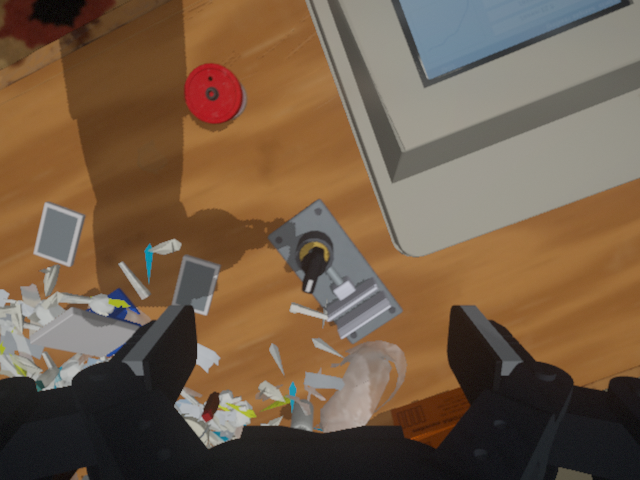

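The wrist view shows the stand's base corners near (319,200), (270,235), (352,342) and (401,308). The screw head is near (313,262) with its mark at (310,290), and the plate's high end is at left, near (60,335). Now moving to the pre-grasp.

Run:
```python
from h import *
W=cam("wrist")
for p in [(319,200),(270,235),(352,342),(401,308)]:print(p,onz(W,p,.008).round(4))
a,b=onz(W,(309,292),.1),onz(W,(317,248),.1);print(a,b,np.degrees(np.arctan2(*(a-b)[1::-1])))
```

```text
(319, 200) [ 0.4738 -0.1334  0.008 ]
(270, 235) [ 0.4882 -0.2006  0.008 ]
(352, 342) [ 0.6492 -0.167   0.008 ]
(401, 308) [ 0.6309 -0.0965  0.008 ]
[ 0.5366996 -0.1695356  0.1      ] [ 0.50025931 -0.14515243  0.1       ] -33.787535119395585
```

Call:
carry_out --moves '[0.1, -0.031, 0.007, 0.019, -2.2, 4.2, 5.4, 0.1, -0.032, 0.009, 0.017, -2.2, 4.2, 5.4, 0.1, -0.032, 0.012, 0.015, -2.2, 4.2, 5.4, 0.1, -0.032, 0.014, 0.0135, -2.2, 4.2, 5.4, 0.1, -0.031, 0.017, 0.012, -2.2, 4.2, 5.4]'

```text
clock: 2.65
tcp_pos: [0.4356, -0.2829, 0.2423]
orientation: [-0.017, 0.925, 0.321, 0.203]
wrist_force: [0.7, -0.5, 0.4]
finger_gap: 0.047
```

Call:
carry_out --moves '[0.1, -0.03, 0.019, 0.01, -2.2, 4.2, 5.4, 0.1, -0.029, 0.022, 0.009, -2.2, 4.2, 5.4, 0.1, -0.0275, 0.024, 0.008, -2.2, 4.2, 5.4, 0.1, -0.026, 0.026, 0.007, -2.2, 4.2, 5.4, 0.1, -0.024, 0.028, 0.006, -2.2, 4.2, 5.4]'

```text
clock: 3.28
tcp_pos: [0.4015, -0.4432, 0.1413]
orientation: [-0.034, 0.917, 0.059, 0.392]
wrist_force: [-0.2, 0.4, -0.3]
finger_gap: 0.0467
```

Run:
```python
from h import *
g=np.radians(9.2);c,s=np.cos(g),np.sin(g)
u=np.array([-c,-s,1])/2**.5;n=np.array([c,s,1])/2**.5
tcp=np.array([.5011,-.4171,.0527])+u*.019
plan(tcp,n,-u,5)
shot("wrist","w1.png")
W=cam("wrist");cen=np.array([.5011,-.4171,.0527]);w=np.array([s,-c,0])
for a in(1,-1):
  for b in (1,-1):print(a,b,proj(W,cen+n*.005+u*.045*a+w*.03*b).round(0))
```

```text
tcp [ 0.4015 -0.4432  0.1413] t 3.275 gap 0.0467 F [-0.2  0.4 -0.3] j [-1.34  0.32 -0.45  0.72  0.81  0.14] total deg [ 0.4 -1.4 -1.7]
[0.0014, -0.0022, 0.0233] [0.1, -0.3, -0.3]
[0.0015, -0.0021, 0.0233] [0.1, -0.3, -0.3]
[0.0016, -0.0021, 0.0232] [0.1, -0.3, -0.3]
[0.0017, -0.0021, 0.0232] [0.1, -0.3, -0.3]
[0.0018, -0.002, 0.0232] [0.1, -0.3, -0.3]
1 1 [355. 282.]
1 -1 [354. 173.]
-1 1 [343. 239.]
-1 -1 [342. 159.]
```

View pics/w1.png

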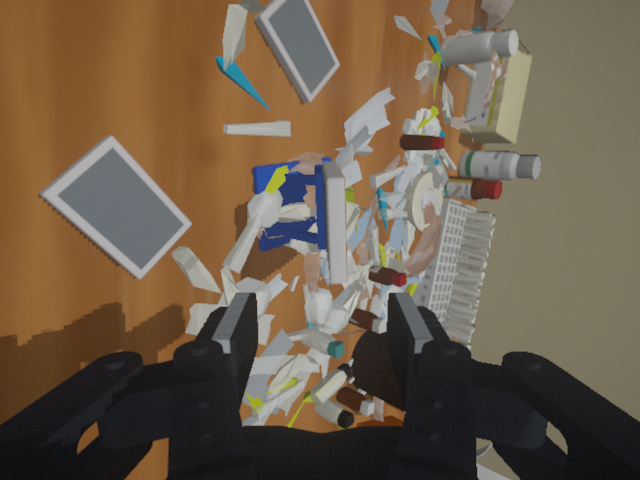

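Run:
```python
from h import *
im=cv2.imread("pics/w1.png")
cv2.imwrite("pics/c2.png",cv2.resize(im[150:295,290:390],None,fx=4,fy=4,interpolation=cv2.INTER_CUBIC))
```

```text
(no output)
```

View pics/c2.png

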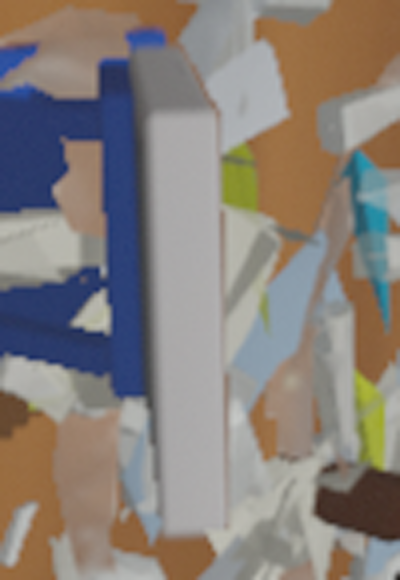

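The crop shows the white end face at wrist pixels (327–347, 177–283), about 9 px left of prediction. So the plate lies about 5 mm further along −n, and I correct for that.

Run:
```python
from h import *
g=np.radians(9.2);c,s=np.cos(g),np.sin(g)
u=np.array([-c,-s,1])/2**.5;n=np.array([c,s,1])/2**.5;w=np.array([s,-c,0])
cen=np.array([.5011,-.4171,.0527])-n*.0047+w*.0012
print(cen);plan(cen+u*.019,n,-u,5)
```

```text
[ 0.49801121 -0.41881591  0.0493766 ]
tcp [ 0.3993 -0.4451  0.1372] t 3.325 gap 0.0471 F [-2.  -3.2 -2.8] j [-1.34  0.32 -0.45  0.71  0.81  0.14] total deg [ 0.5 -1.3 -2.1]
[0.0013, -0.0023, 0.023] [0.1, -0.3, -0.4]
[0.0015, -0.0022, 0.023] [0.1, -0.3, -0.4]
[0.0016, -0.0022, 0.023] [0.1, -0.3, -0.4]
[0.0017, -0.0021, 0.023] [0.1, -0.3, -0.4]
[0.0018, -0.0021, 0.023] [0.1, -0.3, -0.4]
```

The tool was still moving during that camera call, so the pose I used was about 4.6 mm off. That accounts for the whole apparent error, and my original estimate stands.

Run:
```python
from h import *
g=np.radians(9.2);c,s=np.cos(g),np.sin(g)
u=np.array([-c,-s,1])/2**.5;n=np.array([c,s,1])/2**.5
plan(np.array([.5011,-.4171,.0527])+u*.019,n,-u,5)
```

```text
tcp [ 0.3993 -0.4451  0.1372] t 3.325 gap 0.0471 F [-2.  -3.2 -2.8] j [-1.34  0.32 -0.45  0.71  0.81  0.14] total deg [ 0.5 -1.3 -2.1]
[0.0023, -0.0025, 0.023] [0.1, -0.3, -0.4]
[0.0024, -0.0025, 0.023] [0.1, -0.3, -0.4]
[0.0025, -0.0024, 0.023] [0.1, -0.3, -0.4]
[0.0026, -0.0024, 0.023] [0.1, -0.3, -0.4]
[0.0028, -0.0023, 0.023] [0.1, -0.3, -0.4]
```

Call:
carry_out --moves '[0.1, 0.0045, -0.0045, 0, 0.1, -0.4, -0.7, 0.1, 0.004, -0.004, 0.005, 0.1, -0.4, -0.7, 0.1, 0.002, -0.002, 0.015, 0.1, -0.2, -0.4, 0.1, 0.0015, -0.0015, 0.023, 0.1, -0.2, -0.3, 0.1, 0.001, -0.001, 0.023, 0, -0.2, -0.2]'

```text
clock: 3.95
tcp_pos: [0.4569, -0.4205, 0.1037]
orientation: [-0.028, 0.921, 0.081, 0.38]
wrist_force: [0.3, -0.5, -0.3]
finger_gap: 0.0472
```

Run:
```python
from h import *
g=np.radians(9.2);c,s=np.cos(g),np.sin(g)
u=np.array([-c,-s,1])/2**.5;n=np.array([c,s,1])/2**.5
plan(np.array([.5011,-.4171,.0527])+u*.019,n,-u,3)
```

```text
tcp [ 0.4569 -0.4205  0.1037] t 3.95 gap 0.0472 F [ 0.3 -0.5 -0.3] j [-1.21  0.35 -0.51  0.52  0.76  0.26] total deg [0.  0.2 0.8]
[-0.0016, 0.0012, 0.0161] [0.0, 0.1, 0.3]
[-0.0016, 0.0012, 0.0161] [0.0, 0.1, 0.3]
[-0.0016, 0.0012, 0.0161] [0.0, 0.1, 0.3]
```

Call:
carry_out --moves '[0.1, -0.002, 0.001, 0.014, 0, 0.1, 0.3, 0.1, -0.0015, 0.001, 0.014, 0, 0.1, 0.3, 0.1, -0.001, 0.001, 0.012, 0, 0, 0.2, 0.1, -0.0005, 0.0005, 0.008, 0, 0, 0, 0.1, 0, 0, 0, 0, 0, 0]'

```text
clock: 4.58
tcp_pos: [0.4949, -0.4127, 0.0699]
orientation: [-0.03, 0.92, 0.082, 0.381]
wrist_force: [-0.6, 0.3, -0.3]
finger_gap: 0.047
```

Run:
```python
from h import *
g=np.radians(9.2);c,s=np.cos(g),np.sin(g)
u=np.array([-c,-s,1])/2**.5;n=np.array([c,s,1])/2**.5
plan(np.array([.5011,-.4171,.0527])+u*.019,n,-u,1)
shot("wrist","w2.png")
```

```text
tcp [ 0.4949 -0.4127  0.0699] t 4.575 gap 0.047 F [-0.6  0.3 -0.3] j [-1.14  0.41 -0.53  0.37  0.75  0.35] total deg [-0.2  0.   0.9]
[-0.0084, 0.0052, -0.0031] [-0.2, 0.0, 0.9]
```

View pics/w2.png

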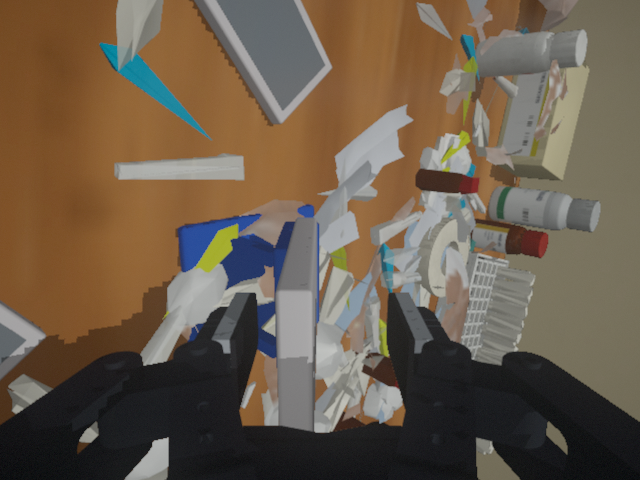

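The plate sits between the fingers, left of their centre (x≈297 against 322), which agrees with the computed −8 mm offset.

Call:
carry_out --moves '[0.1, -0.008, 0.005, -0.003, 0, 0, 0.9, 0.1, 0, 0, 0, 0, 0, 0, 0.1, 0, 0, 0, 0, 0, 0, 0.1, 0, 0, 0, 0, 0, 0, 0.1, 0, 0, 0, 0, 0, 0]'

```text
clock: 5.25
tcp_pos: [0.4866, -0.4213, 0.0672]
orientation: [-0.032, 0.921, 0.073, 0.381]
wrist_force: [-1.3, 0.4, 0.2]
finger_gap: 0.047
```

Run:
```python
from h import *
g=np.radians(9.2);c,s=np.cos(g),np.sin(g)
u=np.array([-c,-s,1])/2**.5;n=np.array([c,s,1])/2**.5
plan(np.array([.5011,-.4171,.0527])+u*.019,n,-u,1)
```

```text
tcp [ 0.4866 -0.4213  0.0672] t 5.25 gap 0.047 F [-1.3  0.4  0.2] j [-1.16  0.42 -0.52  0.39  0.76  0.35] total deg [-0.1 -0.  -0.1]
[0.0003, -0.0018, 0.0019] [-0.1, -0.0, -0.1]
```

Good. Now closing.

Call:
carry_out --moves '[-0.4, 0, -0.001, 0.001, 0, 0, 0, -0.6, 0, 0, 0, 0, 0, 0, -1, 0, 0, 0, 0, 0, 0, -1, 0, 0, 0, 0, 0, 0, -1, 0, 0, 0, 0, 0, 0]' --squeeze 40

```text
clock: 5.88
tcp_pos: [0.4879, -0.42, 0.0672]
orientation: [-0.031, 0.921, 0.074, 0.382]
wrist_force: [0.3, 0.0, -0.1]
finger_gap: 0.0094
```

Run:
```python
from h import *
s=env.get_state();print(s["tcp_pos"],s["finger_gap"],s["wrist_force"])
g=np.radians(12.9);x=np.array([np.cos(g),np.sin(g),0])
u=np.array([-.698,-.113,.707]);p=np.array(s["tcp_pos"])+u*.02+[0,0,.07]
plan(p,Rt(s).as_matrix()[:,0],Rt(s).as_matrix()[:,2],5)
```

```text
[ 0.48791033 -0.42004918  0.06718724] 0.009394814469829656 [ 0.33257212  0.02708575 -0.09671061]
tcp [ 0.4879 -0.42    0.0672] t 5.875 gap 0.0094 F [ 0.3  0.  -0.1] j [-1.16  0.42 -0.53  0.38  0.76  0.35] total deg [0. 0. 0.]
[0.0099, -0.0, -0.0139] [0.0, 0.0, 0.0]
[0.0099, -0.0, -0.0139] [0.0, 0.0, 0.0]
[0.0099, -0.0, -0.0139] [0.0, 0.0, 0.0]
[0.0099, -0.0, -0.0139] [0.0, 0.0, 0.0]
[0.0099, -0.0, -0.0139] [0.0, 0.0, 0.0]
```

Call:
carry_out --moves '[-1, 0.006, 0, -0.004, 0, 0, 0, -1, 0.01, 0, -0.01, 0, 0, 0, -1, 0.014, 0, -0.018, 0, 0, 0, -1, 0.014, 0, -0.024, 0, 0, 0, -1, 0.01, 0, -0.02, 0, 0, 0]'

```text
clock: 6.5
tcp_pos: [0.4713, -0.421, 0.1617]
orientation: [-0.033, 0.921, 0.073, 0.38]
wrist_force: [-0.0, -0.3, -1.3]
finger_gap: 0.0095
```

Run:
```python
from h import *
g=np.radians(12.9)
plan([.54,-.25,.21],[np.cos(g),np.sin(g),0],[0,0,-1],10)
```

```text
tcp [ 0.4713 -0.421   0.1617] t 6.5 gap 0.0095 F [-0.  -0.3 -1.3] j [-1.19  0.29 -0.43  0.65  0.76  0.31] total deg [  1.1 -44.9  -3.6]
[0.0101, -0.0158, 0.0034] [0.1, -4.5, -0.4]
[0.0104, -0.0157, 0.0026] [0.1, -4.5, -0.4]
[0.0107, -0.0157, 0.0018] [0.1, -4.5, -0.4]
[0.0109, -0.0156, 0.001] [0.1, -4.5, -0.4]
[0.011, -0.0155, 0.0002] [0.1, -4.5, -0.4]
[0.0111, -0.0155, -0.0007] [0.1, -4.5, -0.4]
[0.0111, -0.0154, -0.0015] [0.1, -4.5, -0.4]
[0.0111, -0.0153, -0.0024] [0.1, -4.5, -0.4]
[0.011, -0.0153, -0.0032] [0.1, -4.5, -0.4]
[0.0108, -0.0152, -0.004] [0.1, -4.5, -0.4]
```

Call:
carry_out --moves '[-1, 0.01, -0.016, 0.003, 0.1, -4.5, -0.4, -1, 0.01, -0.016, 0.0026, 0.1, -4.5, -0.4, -1, 0.011, -0.016, 0.002, 0.1, -4.5, -0.4, -1, 0.011, -0.016, 0.001, 0.1, -4.5, -0.4, -1, 0.011, -0.0155, 0, 0.1, -4.5, -0.4]'

```text
clock: 7.12
tcp_pos: [0.5038, -0.3354, 0.1934]
orientation: [-0.011, 0.977, 0.094, 0.189]
wrist_force: [-0.4, -0.7, -2.0]
finger_gap: 0.0094
```

Call:
carry_out --moves '[-1, 0.011, -0.0155, -0.001, 0.1, -4.5, -0.4, -1, 0.011, -0.015, -0.0015, 0.1, -4.5, -0.4, -1, 0.011, -0.015, -0.002, 0.1, -4.5, -0.4, -1, 0.011, -0.015, -0.003, 0.1, -4.5, -0.4, -1, 0.011, -0.015, -0.004, 0.1, -4.5, -0.4]'

```text
clock: 7.75
tcp_pos: [0.5393, -0.2473, 0.2237]
orientation: [0.01, 0.994, 0.112, -0.009]
wrist_force: [-0.7, -0.3, -0.1]
finger_gap: 0.0101
```

Run:
```python
from h import *
g=np.radians(12.9)
plan([.5995,-.136,.16],[np.cos(g),np.sin(g),0],[0,0,-1],5)
```

```text
tcp [ 0.5393 -0.2473  0.2237] t 7.75 gap 0.0101 F [-0.7 -0.3 -0.1] j [-0.55  0.36  0.06  1.28 -0.03  0.79] total deg [ 1.   1.2 -0. ]
[0.0169, -0.0192, 0.0121] [0.2, 0.2, -0.0]
[0.0169, -0.0192, 0.0122] [0.2, 0.2, -0.0]
[0.0169, -0.0191, 0.0123] [0.2, 0.2, -0.0]
[0.0168, -0.0191, 0.0125] [0.2, 0.2, -0.0]
[0.0168, -0.0191, 0.0126] [0.2, 0.2, -0.0]
```

Call:
carry_out --moves '[-1, 0.018, -0.02, 0.01, 0.2, 0.2, 0, -1, 0.018, -0.02, 0.01, 0.2, 0.2, 0, -1, 0.017, -0.019, 0.01, 0.2, 0.2, 0, -1, 0.016, -0.018, 0.012, 0.2, 0.2, 0, -1, 0.01, -0.013, 0.008, 0.2, 0.2, 0]'

```text
clock: 8.38
tcp_pos: [0.5994, -0.138, 0.1764]
orientation: [0.001, 0.994, 0.113, 0.002]
wrist_force: [0.1, -0.2, 0.1]
finger_gap: 0.0095
```

Call:
carry_out --moves '[-1, 0, 0, 0, 0, 0, 0, -1, 0, 0, 0, 0, 0, 0, -1, 0, 0, 0, 0, 0, 0, -1, 0, 0, 0, 0, 0, 0, -1, 0, 0, 0, 0, 0, 0]'

```text
clock: 9.0
tcp_pos: [0.5989, -0.1396, 0.1782]
orientation: [0.001, 0.994, 0.112, 0.002]
wrist_force: [-0.5, 0.4, -1.2]
finger_gap: 0.0094
```

Run:
```python
from h import *
g=np.radians(12.9)
a=shot("top","t3.png");b=shot("scene","s3.png");w=shot("wrist","w3.png")
plan([.5995,-.136,.13],[np.cos(g),np.sin(g),0],[0,0,-1],1)
f=lambda a,x,y,w,h:cv2.resize(a[y:y+h,x:x+w,::-1],(400,300),interpolation=cv2.INTER_CUBIC)
cv2.imwrite("pics/c3.png",np.vstack([np.hstack([f(a,180,175,133,100),f(b,262,125,160,120)]),np.hstack([f(w,0,0,640,480),f(w,200,130,320,240)])]))
```

```text
tcp [ 0.599  -0.1393  0.1781] t 9.15 gap 0.0101 F [-0.9 -0.6 -1.2] j [-0.36  0.41  0.03  1.18 -0.    0.99] total deg [ 0.2 -0.2  0. ]
[0.0011, -0.0033, 0.0481] [0.2, -0.2, 0.0]
```

View pics/c3.png

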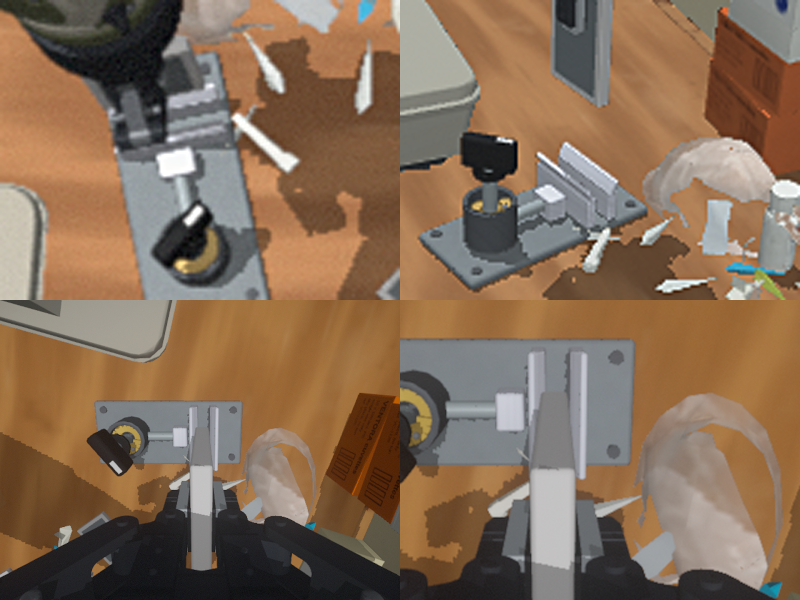

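Run:
```python
from h import *
W=cam("wrist");g=np.radians(12.9);x=np.array([np.cos(g),np.sin(g),0]);y=np.array([-x[1],x[0],0])
pp=lambda p:(lambda q:((q[0]-200)*1.25+400,(q[1]-130)*1.25+300))(proj(W,p))
c=np.array([.561,-.1455,0])
for n,p in {"base corner +x+y":c+.085*x+.038*y+[0,0,.008],"+x-y":c+.085*x-.038*y+[0,0,.008],"slot+y lip":c+.04*x+.034*y+[0,0,.042],"slot-y":c+.04*x-.034*y+[0,0,.042],"boss":c-.042*x+[0,0,.044]}.items():print(n,np.round(pp(p),0))
s=env.get_state();M=Rt(s);t=np.array(s["tcp_pos"])
for a in(-.005,.005):
  for b in(-.03,.03):
    print("plate bot",np.round(pp(t+M.apply([a,b,.064])),0),"plate top",np.round(pp(t+M.apply([a,b,-.026])),0))
im=cv2.imread("pics/w3.png")
# lip rows profile at px rows
for r in (170,180,190,200):print(r,im[r,280:370].mean(1).astype(int).tolist())
```

```text
base corner +x+y [633. 341.]
+x-y [628. 469.]
slot+y lip [554. 355.]
slot-y [554. 483.]
boss [395. 422.]
plate bot [538. 395.] plate top [527. 474.]
plate bot [539. 541.] plate top [530. 711.]
plate bot [565. 395.] plate top [575. 474.]
plate bot [564. 541.] plate top [572. 711.]
170 [133, 134, 134, 134, 134, 134, 135, 133, 135, 133, 135, 134, 134, 134, 134, 135, 134, 134, 136, 134, 134, 135, 135, 135, 128, 123, 129, 133, 131, 132, 130, 128, 128, 133, 128, 119, 122, 131, 135, 135, 135, 133, 133, 134, 135, 135, 136, 136, 136, 136, 136, 136, 137, 137, 125, 111, 116, 123, 128, 130, 127, 126, 129, 133, 128, 125, 123, 131, 135, 135, 136, 136, 135, 134, 135, 134, 134, 135, 134, 134, 135, 135, 135, 135, 135, 135, 135, 135, 135, 135]
180 [132, 131, 130, 132, 133, 132, 133, 132, 134, 134, 134, 133, 133, 134, 135, 136, 134, 133, 134, 133, 134, 131, 150, 178, 196, 200, 194, 175, 161, 162, 159, 156, 156, 158, 156, 141, 127, 131, 134, 134, 134, 134, 135, 133, 133, 133, 134, 134, 134, 134, 134, 124, 103, 92, 93, 92, 138, 151, 145, 150, 152, 152, 151, 151, 158, 186, 198, 200, 194, 169, 142, 135, 13
[... 290 characters left out ...]
3, 133, 133, 133, 133, 134, 132, 134, 134, 133, 134, 133, 112, 91, 92, 93, 94, 130, 146, 146, 150, 152, 153, 152, 150, 164, 191, 201, 200, 195, 166, 138, 135, 135, 135, 135, 136, 136, 136, 135, 135, 135, 134, 134, 135, 134, 136, 136, 136, 135, 136]
200 [127, 128, 128, 128, 126, 127, 128, 127, 127, 127, 126, 127, 127, 128, 129, 128, 129, 129, 128, 129, 132, 112, 134, 175, 195, 201, 198, 180, 164, 162, 159, 157, 158, 158, 157, 151, 135, 131, 133, 134, 134, 134, 133, 133, 133, 133, 133, 132, 134, 133, 133, 133, 112, 92, 95, 98, 132, 145, 147, 150, 153, 152, 151, 152, 168, 194, 201, 200, 192, 161, 135, 134, 133, 135, 136, 136, 136, 134, 135, 136, 135, 134, 135, 134, 133, 133, 134, 134, 133, 134]
```

Run:
```python
from h import *
g=np.radians(12.9)
plan([.6010,-.1345,.125],[np.cos(g),np.sin(g),0],[0,0,-1],1)
```

```text
tcp [ 0.599  -0.1393  0.1781] t 9.15 gap 0.0101 F [-0.9 -0.6 -1.2] j [-0.36  0.41  0.03  1.18 -0.    0.99] total deg [ 0.2 -0.2  0. ]
[0.0029, -0.0044, 0.0531] [0.2, -0.2, 0.0]
```

Call:
carry_out --moves '[-1, 0.003, -0.0045, 0.02, 0.2, -0.2, 0, -1, 0, 0, 0.02, 0, 0, 0, -1, 0, 0, 0.01, 0, 0, 0, -1, 0, 0, 0, 0, 0, 0, -1, 0, 0, 0, 0, 0, 0]'

```text
clock: 9.78
tcp_pos: [0.6005, -0.1328, 0.1231]
orientation: [-0.001, 0.994, 0.113, -0.001]
wrist_force: [0.0, -0.5, -1.1]
finger_gap: 0.0095
```

Run:
```python
from h import *
g=np.radians(12.9)
shot("wrist","w4.png")
plan([.6010,-.1345,.074],[np.cos(g),np.sin(g),0],[0,0,-1],1)
im=cv2.imread("pics/w4.png").mean(2).astype(int)
for r in (140,150,160,170,180,190):print(r,im[r,285:370].tolist())
```

```text
tcp [ 0.6004 -0.1328  0.1232] t 9.825 gap 0.0095 F [ 0.4 -0.3 -0.9] j [-0.35  0.45 -0.05  1.07  0.    1.  ] total deg [-0.1  0.1  0.1]
[0.0003, 0.0019, 0.0492] [-0.1, 0.1, 0.1]
140 [111, 112, 113, 115, 116, 117, 119, 121, 122, 121, 122, 122, 124, 124, 123, 124, 124, 125, 124, 125, 125, 124, 124, 125, 124, 122, 123, 122, 121, 121, 119, 119, 119, 118, 119, 117, 117, 118, 118, 117, 117, 116, 116, 117, 116, 116, 116, 115, 113, 114, 113, 113, 113, 112, 111, 111, 110, 110, 109, 109, 110, 109, 108, 107, 109, 108, 107, 106, 107, 105, 107, 106, 106, 105, 106, 106, 106, 107, 106, 107, 105, 105, 106, 105, 105]
150 [115, 116, 118, 119, 121, 122, 122, 122, 123, 123, 124, 125, 125, 125, 124, 125, 125, 126, 124, 125, 124, 124, 124, 123, 122, 121, 120, 119, 119, 118, 116, 116, 116, 115, 117, 115, 115, 116, 116, 115, 114, 115, 114, 113, 113, 112, 112, 111, 111, 110, 109, 111, 110, 109, 110, 108, 109, 110, 108, 108, 108, 107, 108, 106, 109, 107, 106, 106, 108, 107, 106, 106, 105, 107, 106, 105, 106, 107, 107, 106, 105, 105, 106, 104, 105]
160 [119, 119, 121, 122, 123, 124, 124, 124, 124, 124, 125, 126
[... 956 characters left out ...]
 105, 107, 102, 104, 105, 105, 105, 105, 105, 104, 105, 105, 104, 104, 104, 105, 103, 102, 104, 102, 103, 104, 103, 103, 103, 103, 104, 103, 104, 104, 104, 104, 103, 102, 103, 102, 101, 102, 102, 102, 106, 108, 107, 108, 108, 107, 108, 107, 107, 106, 108, 107, 108, 106]
190 [136, 136, 136, 136, 136, 136, 135, 135, 135, 134, 135, 136, 135, 127, 127, 131, 131, 131, 131, 130, 130, 129, 130, 129, 126, 125, 124, 131, 137, 135, 136, 135, 136, 136, 136, 136, 136, 137, 136, 137, 138, 137, 137, 138, 138, 136, 136, 137, 134, 123, 120, 128, 130, 131, 130, 130, 129, 130, 130, 129, 129, 127, 131, 135, 138, 138, 136, 136, 137, 137, 136, 135, 136, 135, 135, 135, 137, 134, 135, 136, 136, 135, 135, 136, 136]
```

The slot walls centre at px 322.5 against 321 for the plate, which is aligned to under 1 mm. Lowering.

Call:
carry_out --moves '[-1, 0.0005, 0.001, 0.01, 0, 0, 0, -1, 0, 0, 0.008, 0, 0, 0, -1, 0, 0, 0.008, 0, 0, 0, -1, 0, 0, 0.006, 0, 0, 0, -1, 0, 0, 0.003, 0, 0, 0]'

```text
clock: 10.45
tcp_pos: [0.6016, -0.1342, 0.087]
orientation: [-0.001, 0.994, 0.113, -0.0]
wrist_force: [0.6, 0.2, -1.1]
finger_gap: 0.0096
```

Run:
```python
from h import *
g=np.radians(12.9)
plan([.6010,-.1345,.074],[np.cos(g),np.sin(g),0],[0,0,-1],1);print(env.get_state()["ft_torque"])
```

```text
tcp [ 0.6016 -0.1342  0.087 ] t 10.45 gap 0.0096 F [ 0.6  0.2 -1.1] j [-0.35  0.48 -0.1   0.99  0.    1.  ] total deg [-0.1  0.   0. ]
[-0.0007, 0.0002, 0.013] [-0.1, 0.0, 0.0]
[ 0.0209503  -0.00657241 -0.03756483]
```

Call:
carry_out --moves '[-1, 0, 0, 0.005, 0, 0, 0, -1, 0, 0, 0.004, 0, 0, 0, -1, 0, 0, 0.003, 0, 0, 0, -1, 0, 0, 0.002, 0, 0, 0, -1, 0, 0, 0.002, 0, 0, 0]'

```text
clock: 11.08
tcp_pos: [0.602, -0.1339, 0.0721]
orientation: [-0.0, 0.994, 0.113, 0.0]
wrist_force: [-6.5, 3.3, 19.9]
finger_gap: 0.0095
```

Floor contact (20 N up) came at the expected height. Releasing, then retreating upward.

Call:
carry_out --moves '[-1, 0, 0, -0.001, 0, 0, 0, -0.8, 0, 0, 0, 0, 0, 0, -0.5, 0, 0, 0, 0, 0, 0, -0.4, 0, 0, 0, 0, 0, 0, -0.4, 0, 0, 0, 0, 0, 0]'

```text
clock: 11.7
tcp_pos: [0.6026, -0.1341, 0.0736]
orientation: [-0.0, 0.994, 0.113, 0.001]
wrist_force: [0.1, -0.7, -0.8]
finger_gap: 0.0256
```

Call:
carry_out --moves '[-0.4, 0, 0, -0.01, 0, 0, 0, -0.4, 0, 0, -0.03, 0, 0, 0, -0.4, 0, 0, -0.03, 0, 0, 0, -0.4, 0, 0, -0.03, 0, 0, 0, -0.4, 0, 0, -0.02, 0, 0, 0]'

```text
clock: 12.32
tcp_pos: [0.6016, -0.1338, 0.1978]
orientation: [-0.001, 0.994, 0.113, -0.0]
wrist_force: [0.1, -0.6, 0.3]
finger_gap: 0.026
```

Run:
```python
from h import *
s=env.get_state();print(s["tcp_pos"],s["finger_gap"],s["wrist_force"])
w=shot("wrist","w5.png");a=shot("top","t5.png");b=shot("scene","s5.png")
g=np.radians(12.9)
plan([.47,-.195,.24],[np.cos(g),np.sin(g),0],[0,0,-1],5)
f=lambda a,x,y,w,h:cv2.resize(a[y:y+h,x:x+w,::-1],(400,300),interpolation=cv2.INTER_CUBIC)
cv2.imwrite("pics/c5.png",np.hstack([f(b,262,125,160,120),f(w,0,0,640,480)]))
```

```text
[ 0.60157023 -0.13381354  0.1977627 ] 0.02597680160280783 [ 0.13557378 -0.62592318  0.26387508]
tcp [ 0.6019 -0.134   0.197 ] t 12.475 gap 0.0257 F [ 0.2 -0.3 -0.7] j [-0.35  0.41  0.07  1.24  0.    1.  ] total deg [-0.  -0.   0.1]
[-0.0284, 0.006, -0.0086] [-0.0, -0.0, 0.0]
[-0.0284, 0.006, -0.0086] [-0.0, -0.0, 0.0]
[-0.0284, 0.006, -0.0086] [-0.0, -0.0, 0.0]
[-0.0284, 0.006, -0.0086] [-0.0, -0.0, 0.0]
[-0.0284, 0.006, -0.0086] [-0.0, -0.0, 0.0]
```

View pics/c5.png

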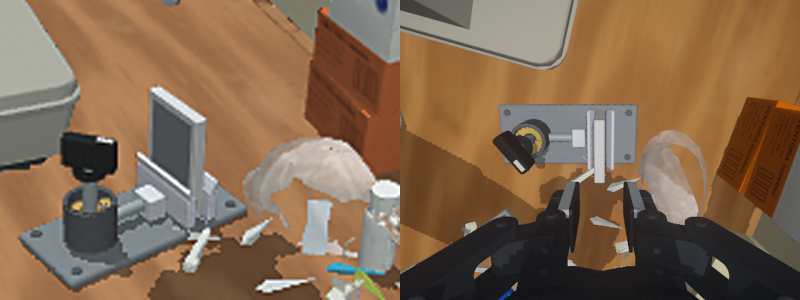

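The plate stands fully down in the slot, and the screw head is clear with its mark at lower right. Now measuring the bar angle.

Run:
```python
from h import *
W=cam("wrist");T=cam("top");S=cam("scene")
g=np.radians(12.9);x=np.array([np.cos(g),np.sin(g),0]);y=np.array([-x[1],x[0],0])
ax=np.array([.521,-.1528,.1])
pts={}
for nm,C,f in (("wrist",W,"w5.png"),("top",T,"t5.png"),("scene",S,"s5.png")):
    im=cv2.imread("pics/"+f).astype(int);p=proj(C,ax);k=C[0][0,0]/abs((C[1].T@(ax-C[2]))[2]);r=int(.032*k)
    x0,y0=int(p[0])-r,int(p[1])-r;sub=im[y0:y0+2*r,x0:x0+2*r]
    blk=(sub.max(2)<62).astype(np.uint8);blk=cv2.morphologyEx(blk,cv2.MORPH_OPEN,np.ones((3,3)))
    cs=cv2.findContours(blk,0,2)[0];c=max(cs,key=cv2.contourArea);h=cv2.convexHull(c);m=np.zeros(blk.shape,np.uint8);cv2.fillConvexPoly(m,h,1);m=cv2.dilate(m,np.ones((3,3)))
    wh=(sub.min(2)>170)&(m>0);v,u=np.nonzero(wh)
    rect=cv2.minAreaRect(c)
    print(nm,"axis px",p.round(1),"black",cv2.contourArea(c),"rect",[np.round(q,1) for q in rect],"off",x0,y0,"mark",wh.sum(),(u.mean()+x0,v.mean()+y0) if wh.any() else None)
    if wh.any():
        pts[nm]=(C,(u.mean()+x0,v.mean()+y0));q=onz(C,pts[nm][1],.1);print(q,np.degrees(np.arctan2(*(q-ax)[1::-1])))
if "wrist" in pts and "top" in pts:print(tri(*pts["wrist"],*pts["top"]))
```

```text
wrist axis px [173.4 248.3] black 2313.5 rect [array([71.2, 45.6]), array([72.7, 46.6]), np.float64(48.8)] off 117 192 mark 112 (np.float64(189.73214285714286), np.float64(264.2321428571429))
[ 0.5313197  -0.16009766  0.1       ] -35.266330778495046
top axis px [238.9 250.9] black 154.5 rect [array([20.8, 22.8]), array([12.7, 19.2]), np.float64(78.7)] off 220 232 mark 13 (np.float64(243.3846153846154), np.float64(247.3846153846154))
[ 0.5272181  -0.16041423  0.1       ] -50.76346276451186
scene axis px [297.7 179. ] black 286.0 rect [array([17.5, 24.5]), array([17., 21.]), np.float64(90.0)] off 280 162 mark 7 (np.float64(303.42857142857144), np.float64(180.57142857142858))
[ 0.52869886 -0.16147052  0.1       ] -48.39700908835136
(array([ 0.52911825, -0.1608323 ,  0.09572436]), np.float64(0.0030011601548283248))
```

Run:
```python
from h import *
g=np.radians(50)
plan([.521,-.1528,.175],[np.cos(g),np.sin(g),0],[0,0,-1],5)
```

```text
tcp [ 0.6019 -0.134   0.197 ] t 12.475 gap 0.0257 F [ 0.2 -0.3 -0.7] j [-0.35  0.41  0.07  1.24  0.    1.  ] total deg [ -0.   -0.1 -37. ]
[-0.0166, 0.0, 0.0044] [-0.0, -0.0, -7.4]
[-0.0165, -0.0021, 0.0044] [-0.0, -0.0, -7.4]
[-0.0161, -0.0042, 0.0044] [-0.0, -0.0, -7.4]
[-0.0154, -0.0062, 0.0044] [-0.0, -0.0, -7.4]
[-0.0145, -0.0082, 0.0044] [-0.0, -0.0, -7.4]
```

Call:
carry_out --moves '[0, -0.0165, 0, 0.0045, 0, 0, -7.4, 0, -0.0165, -0.002, 0.0045, 0, 0, -7.4, 0, -0.016, -0.004, 0.0045, 0, 0, -7.4, 0, -0.0155, -0.006, 0.0045, 0, 0, -7.4, 0, -0.0145, -0.008, 0.0045, 0, 0, -7.4]'

```text
clock: 13.1
tcp_pos: [0.5172, -0.1529, 0.1677]
orientation: [-0.003, 0.902, 0.432, -0.002]
wrist_force: [0.1, -0.3, -0.8]
finger_gap: 0.0429
```

Call:
carry_out --moves '[0, 0, 0, 0, 0, 0, 0, 0, 0, 0, 0, 0, 0, 0, 0, 0, 0, 0, 0, 0, 0, 0, 0, 0, 0, 0, 0, 0, 0, 0, 0, 0, 0, 0, 0]'

```text
clock: 13.72
tcp_pos: [0.5171, -0.1522, 0.1657]
orientation: [-0.005, 0.903, 0.43, -0.003]
wrist_force: [0.3, -0.1, -0.1]
finger_gap: 0.0424
```

Run:
```python
from h import *
w=shot("wrist","w6.png")
g=np.radians(50)
plan([.521,-.1528,.095],[np.cos(g),np.sin(g),0],[0,0,-1],1)
C=cam("wrist");ax=np.array([.521,-.1528,0])
print([proj(C,ax+[0,0,z]).round(0) for z in(.044,.074,.1)])
```

```text
tcp [ 0.5171 -0.1522  0.1657] t 13.775 gap 0.0426 F [0.1 0.4 0.6] j [-0.44  0.29 -0.18  1.11  0.    0.25] total deg [-0.6  0.1  0.9]
[0.0021, 0.0041, 0.0706] [-0.6, 0.1, 0.9]
[array([325., 244.]), array([326., 258.]), array([326., 273.])]
```

View pics/w6.png

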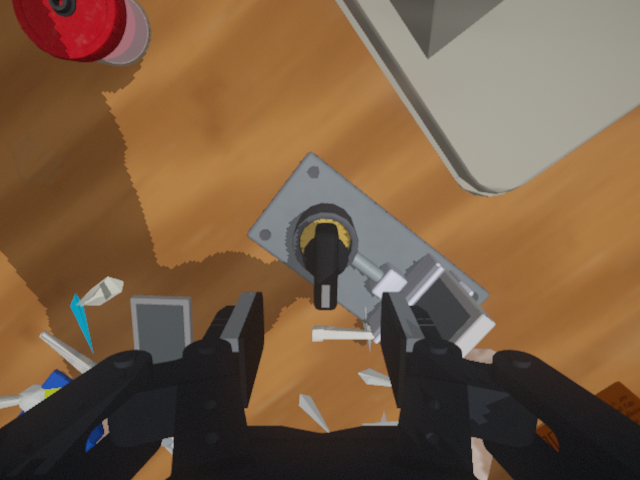

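The wrist view shows the bar vertical (326, 228–308), centred between the fingers and aligned with the jaws, with the boss at about (325,240). I go down over it with the fork open, then narrow the fork.

Call:
carry_out --moves '[0, 0.002, 0.0023, 0.02, -0.6, 0, 0.9, 0, 0, 0, 0.025, 0, 0, 0, 0, 0, 0, 0.02, 0, 0, 0, 0, 0, 0, 0.01, 0, 0, 0, 0, 0, 0, 0, 0, 0, 0]'

```text
clock: 14.4
tcp_pos: [0.5218, -0.1525, 0.09]
orientation: [0.002, 0.906, 0.422, 0.001]
wrist_force: [-0.7, -1.0, 0.4]
finger_gap: 0.0426
```

```bash
cat >> h.py <<'E'
def head(tag):
    """screw head seen by the fixed cameras and the wrist: mark pixel, top row of black"""
    st=env.get_state();print("t",st["clock"],"tcp",np.round(st["tcp_pos"],4),"gap",round(st["finger_gap"],4),"F",np.round(st["wrist_force"],1),"T",np.round(st["ft_torque"],3),"j6",round(st["joint_pos"][5],3))
    M=Rt(st).as_matrix();print("yaw",np.degrees(np.arctan2(M[1,0],M[0,0])).round(1),"tilt",np.degrees(np.arccos(-M[2,2])).round(1))
    im=shot("wrist","w_%s.png"%tag).astype(int)
    sub=im[150:440,262:392];m=((sub.min(2)>150)&(sub.max(2)-sub.min(2)<40)).astype(np.uint8)
    n,l,s,c=cv2.connectedComponentsWithStats(m)
    print("mark blobs",[(s[i][:4]+[262,150,0,0]).tolist()+[int(s[i][4])] for i in range(1,n) if s[i][4]>60])
E
python3 - <<'E'
from h import *
head("a")
g=np.radians(50)
plan([.5198,-.1519,.076],[np.cos(g),np.sin(g),0],[0,0,-1],1)
E
```

```text
t 14.4 tcp [ 0.5218 -0.1525  0.09  ] gap 0.0426 F [-0.7 -1.   0.4] T [-0.001  0.033  0.001] j6 0.268
yaw 49.9 tilt 0.2
mark blobs [[330, 381, 55, 22, 532]]
tcp [ 0.5221 -0.1526  0.0905] t 14.45 gap 0.0425 F [ 0.1 -0.2  0.2] j [-0.43  0.34 -0.3   0.92 -0.    0.27] total deg [ 0.2  0.  -0.1]
[-0.0009, -0.0023, 0.0145] [0.2, 0.0, -0.1]
```

Call:
carry_out --moves '[0, -0.001, -0.002, 0.008, 0.2, 0, 0, -0.3, 0, 0, 0.004, 0, 0, 0, -0.5, 0, 0, 0.002, 0, 0, 0, -0.65, 0, 0, 0, 0, 0, 0, -0.65, 0, 0, 0, 0, 0, 0]' --squeeze 20

```text
clock: 15.08
tcp_pos: [0.5212, -0.1528, 0.0776]
orientation: [0.002, 0.907, 0.422, 0.001]
wrist_force: [-0.2, -0.0, -0.5]
finger_gap: 0.0152
```

Run:
```python
from h import *
head("b")
im=cv2.imread("pics/w_b.png")
cv2.imwrite("pics/w_bc.png",im[200:480,170:480])
```

```text
t 15.075 tcp [ 0.5212 -0.1528  0.0776] gap 0.0152 F [-0.2 -0.  -0.5] T [-0.009 -0.022 -0.021] j6 0.266
yaw 49.9 tilt 0.2
mark blobs [[340, 394, 15, 12, 106]]
```

View pics/w_bc.png

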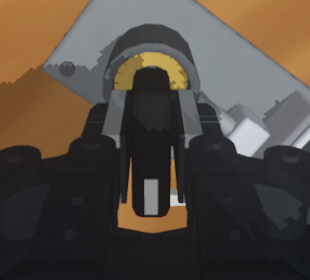

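The bar is centred between the fingers, with its mark at px (321,397) and both gaps even. Now turning backward in steps, watching the mark's size and row for the drop.

```bash
cat >> h.py <<'E'
def mark(tag):
    head(tag);im=cv2.imread("pics/w_%s.png"%tag).astype(int)[340:440,295:350]
    m=((im.min(2)>105)&(im.max(2)-im.min(2)<30)).astype(np.uint8);n,l,s,c=cv2.connectedComponentsWithStats(m)
    for i in range(1,n):
        if s[i][4]>80:
            r=cv2.minAreaRect(np.argwhere(l==i)[:,::-1].astype(np.float32));print("MARK",(c[i]+[295,340]).round(1),[np.round(q,1) for q in r[1:]],s[i][4])
E
python3 - <<'E'
from h import *
mark("b2")
E
```

```text
t 15.125 tcp [ 0.5213 -0.1528  0.0776] gap 0.0148 F [-0.3 -0.4 -0.5] T [-0.005  0.017  0.022] j6 0.266
yaw 49.9 tilt 0.2
mark blobs [[340, 394, 15, 12, 107]]
MARK [320.7 396.6] [array([34., 13.]), np.float64(90.0)] 469
MARK [343.8 397.9] [array([16.,  9.]), np.float64(90.0)] 132
```

Call:
carry_out --moves '[-0.65, -0.0005, -0.0005, 0.001, 0, 0, -7, -0.65, 0, 0, 0, 0, 0, -7, -0.65, 0, 0, 0, 0, 0, -7, -0.65, 0, 0, 0, 0, 0, -7, -0.65, 0, 0, 0, 0, 0, 0]'

```text
clock: 15.8
tcp_pos: [0.5209, -0.153, 0.0772]
orientation: [0.002, 0.773, 0.634, 0.001]
wrist_force: [0.3, 0.4, 0.1]
finger_gap: 0.015
```

Run:
```python
from h import *
mark("c")
```

```text
t 15.8 tcp [ 0.5209 -0.153   0.0772] gap 0.015 F [0.3 0.4 0.1] T [ 0.008 -0.024 -0.023] j6 -0.237
yaw 78.8 tilt 0.3
mark blobs [[337, 161, 34, 40, 374], [318, 412, 38, 16, 117], [329, 421, 28, 10, 116]]
MARK [316.8 398.7] [array([13.5, 35.4]), np.float64(7.6)] 477
MARK [337.6 409.8] [array([25.7, 53.1]), np.float64(31.4)] 582
MARK [338.2 427.4] [array([ 6.9, 29.1]), np.float64(69.4)] 139
```

Call:
carry_out --moves '[-0.65, 0, 0, 0, 0, 0, -7, -0.65, 0, 0, 0, 0, 0, -7, -0.65, 0, 0, 0, 0, 0, -7, -0.65, 0, 0, 0, 0, 0, 0, -0.65, 0, 0, 0, 0, 0, 0]'

```text
clock: 16.48
tcp_pos: [0.521, -0.1531, 0.0776]
orientation: [0.003, 0.645, 0.764, 0.001]
wrist_force: [0.6, -0.2, -0.1]
finger_gap: 0.015
```

Run:
```python
from h import *
mark("d")
```

```text
t 16.475 tcp [ 0.521  -0.1531  0.0776] gap 0.015 F [ 0.6 -0.2 -0.1] T [0.001 0.015 0.066] j6 -0.601
yaw 99.6 tilt 0.3
mark blobs [[307, 178, 85, 108, 3677], [337, 368, 10, 28, 202], [310, 382, 16, 35, 379], [334, 410, 22, 5, 76], [288, 419, 69, 11, 516]]
MARK [341.8 395.5] [array([55., 17.]), np.float64(90.0)] 506
MARK [317.2 398.6] [array([13.7, 35.5]), np.float64(7.9)] 487
MARK [322.3 423.6] [array([ 9.7, 54.4]), np.float64(87.2)] 521
```

Call:
carry_out --moves '[-0.65, 0, 0, 0, 0, 0, -8, -0.65, 0, 0, 0, 0, 0, -8, -0.65, 0, 0, 0, 0, 0, -6, -0.65, 0, 0, 0, 0, 0, 0, -0.65, 0, 0, 0, 0, 0, 0]'

```text
clock: 17.15
tcp_pos: [0.5209, -0.153, 0.0773]
orientation: [0.003, 0.487, 0.873, 0.0]
wrist_force: [-0.2, 0.2, 0.4]
finger_gap: 0.015
```

Run:
```python
from h import *
mark("e")
```

```text
t 17.15 tcp [ 0.5209 -0.153   0.0773] gap 0.015 F [-0.2  0.2  0.4] T [-0.028  0.015 -0.034] j6 -0.987
yaw 121.7 tilt 0.3
mark blobs [[300, 173, 55, 29, 583], [363, 197, 29, 107, 1853], [309, 369, 16, 33, 391], [289, 410, 54, 19, 177], [288, 418, 42, 15, 271]]
MARK [327.1 402.8] [array([49.4, 84.7]), np.float64(7.6)] 1386
MARK [317.1 384.7] [array([13.5, 34.6]), np.float64(7.6)] 461
MARK [310.9 426.9] [array([39.5,  9.2]), np.float64(14.0)] 294
```

Run:
```python
from h import *
C=cam("wrist");s=env.get_state();M=Rt(s);t=np.array(s["tcp_pos"])
ax=np.array([.5207,-.1527,0])
th=np.radians(-7.6)
d=M.apply([-np.sin(-th)*1,np.cos(th),0])
for z in (.104,.102,.100,.096,.094,.092,.090):
    a=proj(C,ax+d*.0125+[0,0,z]);b=proj(C,ax+d*.020+[0,0,z]);print(z,a.round(1),b.round(1),np.linalg.norm(a-b).round(1))
```

```text
0.104 [318.4 411.1] [315. 433.] 22.1
0.102 [318.5 406.6] [315.1 428.2] 21.9
0.1 [318.5 402.2] [315.3 423.6] 21.6
0.096 [318.7 393.9] [315.5 414.7] 21.1
0.094 [318.8 389.9] [315.7 410.5] 20.8
0.092 [318.9 386.1] [315.8 406.4] 20.6
0.09 [318.9 382.3] [315.9 402.4] 20.3
```

The mark row jumped 398.6 → 384.7, about 7 mm down, so the screw dropped between tool yaw 99.6° and 121.7°. Now going forward. The plan is about 230° with this hold, then an open-jaw half-turn back, then the rest.

Call:
carry_out --moves '[-0.65, 0, 0, 0.001, 0, 0, 8, -0.65, 0, 0, 0.001, 0, 0, 10, -0.65, 0, 0, 0.001, 0, 0, 10, -0.65, 0, 0, 0, 0, 0, 10, -0.65, 0, 0, 0, 0, 0, 8]'

```text
clock: 17.82
tcp_pos: [0.5211, -0.153, 0.0748]
orientation: [0.003, 0.8, 0.6, 0.001]
wrist_force: [-0.3, -0.4, -1.4]
finger_gap: 0.0151
```

Run:
```python
from h import *
mark("f")
```

```text
t 17.825 tcp [ 0.5211 -0.153   0.0748] gap 0.0151 F [-0.3 -0.4 -1.4] T [-0.014  0.027 -0.006] j6 -0.151
yaw 73.8 tilt 0.3
mark blobs [[330, 161, 15, 10, 77], [289, 400, 41, 29, 431], [333, 418, 23, 12, 69]]
MARK [326.9 387.4] [array([34.5, 13. ]), np.float64(81.0)] 448
MARK [324.4 413.4] [array([56.8, 33.1]), np.float64(9.7)] 960
```

Call:
carry_out --moves '[-0.65, 0, 0, 0.001, 0, 0, 10, -0.65, 0, 0, 0, 0, 0, 10, -0.65, 0, 0, 0, 0, 0, 10, -0.65, 0, 0, 0, 0, 0, 10, -0.65, 0, 0, 0.001, 0, 0, 10]'

```text
clock: 18.5
tcp_pos: [0.5211, -0.1531, 0.0731]
orientation: [0.002, 0.981, 0.193, 0.002]
wrist_force: [-0.2, 0.3, 2.4]
finger_gap: 0.0148
```

Call:
carry_out --moves '[-0.65, 0, 0, 0.001, 0, 0, 10, -0.65, 0, 0, 0, 0, 0, 10, -0.65, 0, 0, 0, 0, 0, 10, -0.65, 0, 0, 0, 0, 0, 10, -0.65, 0, 0, 0, 0, 0, 10]'

```text
clock: 19.12
tcp_pos: [0.5208, -0.1533, 0.0721]
orientation: [0.001, 0.968, -0.251, 0.003]
wrist_force: [0.6, -0.9, -1.3]
finger_gap: 0.0151
```

Run:
```python
from h import *
mark("g")
g=np.radians(0)
plan([.521,-.153,.073],[np.cos(g),np.sin(g),0],[0,0,-1],1)
```

```text
t 19.125 tcp [ 0.5208 -0.1533  0.0721] gap 0.0151 F [ 0.6 -0.9 -1.3] T [-0.018 -0.057 -0.009] j6 1.646
yaw -29.1 tilt 0.3
mark blobs [[352, 209, 40, 41, 495]]
MARK [327.2 387.7] [array([34.3, 12.9]), np.float64(81.3)] 440
tcp [ 0.5208 -0.1533  0.0721] t 19.175 gap 0.0148 F [ 0.2  0.1 -0.2] j [-0.43  0.36 -0.33  0.88 -0.    1.65] total deg [  0.1  -0.3 -29.4]
[0.0, -0.0003, -0.0009] [0.1, -0.3, -29.4]
```

Call:
carry_out --moves '[-0.65, 0, 0, 0.001, 0, 0, 10, -0.65, 0, 0, 0, 0, 0, 10, -0.65, 0, 0, 0, 0, 0, 10, -0.65, 0, 0, 0, 0, 0, 10, -0.65, 0, 0, 0.001, 0, 0, 10]'

```text
clock: 19.8
tcp_pos: [0.5207, -0.1532, 0.0704]
orientation: [-0.0, 0.766, -0.643, 0.003]
wrist_force: [-1.1, 0.3, 2.0]
finger_gap: 0.0147
```

Call:
carry_out --moves '[-0.65, 0, 0, 0, 0, 0, 9, -0.65, 0, 0, 0, 0, 0, 9, -0.65, 0, 0, 0, 0, 0, 0, -0.65, 0, 0, 0, 0, 0, 0, -0.65, 0, 0, 0, 0, 0, 0]'

```text
clock: 20.42
tcp_pos: [0.5207, -0.1531, 0.0705]
orientation: [0.001, -0.659, 0.752, -0.003]
wrist_force: [0.3, -0.5, -1.4]
finger_gap: 0.0151
```

Run:
```python
from h import *
mark("h")
```

```text
t 20.425 tcp [ 0.5207 -0.1531  0.0705] gap 0.0151 F [ 0.3 -0.5 -1.4] T [-0.016  0.032  0.012] j6 2.84
yaw -97.5 tilt 0.3
mark blobs [[262, 150, 48, 91, 1997]]
MARK [326.  387.6] [array([34.7, 13.3]), np.float64(83.4)] 455
```

219° of tool travel so far, about 205° on the bar. Opening wide for the 180° back-turn, with no lift needed because the opening exceeds the bar length.

Call:
carry_out --moves '[0.6, 0, 0, 0, 0, 0, 0, 0.6, 0, 0, 0, 0, 0, 0, 0.6, 0, 0, 0, 0, 0, 0, 0.6, 0, 0, 0, 0, 0, 0, 0.6, 0, 0, 0, 0, 0, 0]'

```text
clock: 21.1
tcp_pos: [0.5207, -0.153, 0.0705]
orientation: [0.001, -0.66, 0.752, -0.003]
wrist_force: [0.3, -0.4, -0.4]
finger_gap: 0.0683
```

Run:
```python
from h import *
mark("i")
```

```text
t 21.1 tcp [ 0.5207 -0.153   0.0705] gap 0.0683 F [ 0.3 -0.4 -0.4] T [-0.033 -0.03  -0.042] j6 2.838
yaw -97.5 tilt 0.3
mark blobs [[262, 150, 46, 89, 1797]]
MARK [298.7 351.1] [array([18.,  7.]), np.float64(90.0)] 94
MARK [325.8 387.7] [array([34.5, 12.9]), np.float64(82.9)] 443
```

Call:
carry_out --moves '[0.6, 0, 0, 0, 0, 0, -10, 0.6, 0, 0, 0, 0, 0, -10.5, 0.6, 0, 0, 0, 0, 0, -10.5, 0.6, 0, 0, 0, 0, 0, -10.5, 0.6, 0, 0, 0, 0, 0, -10.5]'

```text
clock: 21.78
tcp_pos: [0.5207, -0.153, 0.0705]
orientation: [0.001, 0.927, -0.376, 0.003]
wrist_force: [-0.0, -0.1, -0.4]
finger_gap: 0.0683
```

Call:
carry_out --moves '[0.6, 0, 0, 0, 0, 0, -10.5, 0.6, 0, 0, 0, 0, 0, -10.5, 0.6, 0, 0, 0, 0, 0, -10.5, 0.6, 0, 0, 0, 0, 0, -10.5, 0.6, 0, 0, 0, 0, 0, -10.5]'

```text
clock: 22.4
tcp_pos: [0.5207, -0.1531, 0.0705]
orientation: [0.002, 0.996, 0.084, 0.002]
wrist_force: [0.2, 0.1, 0.5]
finger_gap: 0.0682
```

Call:
carry_out --moves '[0.6, 0, 0, 0, 0, 0, -10.5, 0.6, 0, 0, 0, 0, 0, -10.5, 0.6, 0, 0, 0, 0, 0, -10.5, 0.6, 0, 0, 0, 0, 0, -10.5, 0.6, 0, 0, 0, 0, 0, -10]'

```text
clock: 23.02
tcp_pos: [0.5207, -0.1531, 0.0705]
orientation: [0.003, 0.853, 0.522, 0.001]
wrist_force: [-0.4, 0.1, 0.4]
finger_gap: 0.0684
```

Run:
```python
from h import *
g=np.radians(82.5)
plan([.5208,-.1531,.0700],[np.cos(g),np.sin(g),0],[0,0,-1],1);print(env.get_state()["qvel"])
```

```text
tcp [ 0.5207 -0.1531  0.0705] t 23.025 gap 0.0684 F [-0.4  0.1  0.4] j [-0.43  0.36 -0.33  0.87 -0.    0.04] total deg [  0.3   0.1 -19.6]
[0.0, 0.0001, 0.0005] [0.3, 0.1, -19.6]
[ 2.20012183e-04  1.36970777e-03  6.94171842e-04  1.15029691e-03
 -3.41661013e-04 -1.43125822e+00]
```

Call:
carry_out --moves '[0.6, 0, 0, 0.001, 0.3, 0, -9, 0.6, 0, 0, 0.001, 0, 0, -9, 0.2, 0, 0, 0.001, 0, 0, 0, -0.65, 0, 0, 0, 0, 0, 0, -0.65, 0, 0, 0, 0, 0, 0]'

```text
clock: 23.65
tcp_pos: [0.5207, -0.1531, 0.0674]
orientation: [0.0, 0.759, 0.651, -0.001]
wrist_force: [-0.0, -0.3, 0.2]
finger_gap: 0.016
```

Call:
carry_out --moves '[-0.65, 0, 0, 0, 0, 0, 0, -0.65, 0, 0, 0, 0, 0, 0, -0.65, 0, 0, 0, 0, 0, 0, -0.65, 0, 0, 0, 0, 0, 8, -0.65, 0, 0, 0, 0, 0, 8]'

```text
clock: 24.28
tcp_pos: [0.5206, -0.1529, 0.0673]
orientation: [0.0, 0.845, 0.535, -0.0]
wrist_force: [-0.2, 1.4, -1.0]
finger_gap: 0.0149
```

Run:
```python
from h import *
mark("k")
g=np.radians(-83.9)
plan([.5208,-.1531,.0675],[np.cos(g),np.sin(g),0],[0,0,-1],1);print(env.get_state()["qvel"])
```

```text
t 24.275 tcp [ 0.5206 -0.1529  0.0673] gap 0.0149 F [-0.2  1.4 -1. ] T [-0.041  0.007  0.037] j6 0.009
yaw 64.6 tilt 0.1
mark blobs [[307, 304, 16, 19, 182], [287, 405, 68, 24, 719]]
MARK [320.7 415.8] [array([57.4, 21.4]), np.float64(10.2)] 762
tcp [ 0.5207 -0.153   0.0673] t 24.325 gap 0.0149 F [-0.6  0.2 -0.8] j [-0.43  0.37 -0.33  0.87 -0.    0.01] total deg [1.000e-01 0.000e+00 1.483e+02]
[-0.0001, 0.0002, -0.0002] [0.1, 0.0, 148.3]
[ 0.00066157 -0.00090834  0.00034213  0.00121837 -0.0014477  -0.2338654 ]
```

Call:
carry_out --moves '[-0.65, 0, 0, 0, 0, 0, 10, -0.65, 0, 0, 0, 0, 0, 10, -0.65, 0, 0, 0, 0, 0, 10, -0.65, 0, 0, 0, 0, 0, 10, -0.65, 0, 0, 0, 0, 0, 10]'

```text
clock: 24.95
tcp_pos: [0.5207, -0.1526, 0.0668]
orientation: [0.0, 0.993, 0.117, -0.0]
wrist_force: [1.3, -0.6, -1.5]
finger_gap: 0.0153
```

Call:
carry_out --moves '[-0.65, 0, 0, 0, 0, 0, 10, -0.65, 0, 0, 0, 0, 0, 10, -0.65, 0, 0, 0, 0, 0, 10, -0.65, 0, 0, 0, 0, 0, 10, -0.65, 0, 0, 0, 0, 0, 10]'

```text
clock: 25.58
tcp_pos: [0.5211, -0.1526, 0.0664]
orientation: [-0.0, 0.946, -0.323, -0.0]
wrist_force: [-0.2, 1.0, -1.8]
finger_gap: 0.0149
```

Run:
```python
from h import *
mark("l")
g=np.radians(-83.9)
plan([.5208,-.1531,.0675],[np.cos(g),np.sin(g),0],[0,0,-1],1)
```

```text
t 25.575 tcp [ 0.5211 -0.1526  0.0664] gap 0.0149 F [-0.2  1.  -1.8] T [ 0.005 -0.054 -0.022] j6 1.796
yaw -37.7 tilt 0.0
mark blobs [[380, 169, 12, 27, 188], [348, 198, 44, 52, 631], [307, 303, 19, 35, 459]]
tcp [ 0.5211 -0.1526  0.0664] t 25.625 gap 0.0149 F [ 0.   0.1 -0.2] j [-0.43  0.37 -0.33  0.87 -0.    1.8 ] total deg [ 0.  -0.  45.9]
[0.0, 0.0006, -0.0011] [0.0, -0.0, 45.9]
```

Call:
carry_out --moves '[-0.65, 0, 0.0005, -0.0005, 0, 0, 10, -0.65, 0, 0, 0, 0, 0, 10, -0.65, 0, 0, 0, 0, 0, 10, -0.65, 0, 0, 0, 0, 0, 10, -0.65, 0, 0, 0, 0, 0, 4]'

```text
clock: 26.25
tcp_pos: [0.5209, -0.153, 0.0666]
orientation: [-0.0, 0.754, -0.657, -0.0]
wrist_force: [0.5, 0.5, -0.8]
finger_gap: 0.0151
```

Call:
carry_out --moves '[-0.65, 0, 0, 0, 0, 0, 0, -0.65, 0, 0, 0, 0, 0, 0, -0.65, 0, 0, 0, 0, 0, 0, -0.65, 0, 0, 0, 0, 0, 0, -0.65, 0, 0, 0, 0, 0, 0]'

```text
clock: 26.88
tcp_pos: [0.5209, -0.1531, 0.0668]
orientation: [-0.0, 0.757, -0.653, 0.0]
wrist_force: [0.6, 0.5, -0.3]
finger_gap: 0.0152
```

Run:
```python
from h import *
mark("m")
g=np.radians(-83.9)
plan([.5208,-.1531,.0675],[np.cos(g),np.sin(g),0],[0,0,-1],1)
# height of head from mark (far end) row: tool frame y=-r
C=cam("wrist");s=env.get_state();M=Rt(s);t=np.array(s["tcp_pos"]);d=M.apply([0,-1,0]);ax=np.array([.5207,-.1528,0])
print([(z,proj(C,ax+d*.0165+[0,0,z]).round(1).tolist()) for z in(.082,.085,.088,.092)])
S=cam("scene");im0=cv2.imread("pics/s5.png").astype(int);im=shot("scene","s9.png")[:,:,::-1].astype(int);shot("top","t9.png")
```

```text
t 26.875 tcp [ 0.5209 -0.1531  0.0668] gap 0.0152 F [ 0.6  0.5 -0.3] T [ 0.057  0.005 -0.03 ] j6 2.561
yaw -81.6 tilt 0.0
mark blobs [[284, 150, 55, 88, 2070], [308, 299, 15, 13, 108]]
tcp [ 0.521  -0.1531  0.0668] t 26.925 gap 0.0148 F [-0.5 -0.1  0. ] j [-0.43  0.37 -0.33  0.87  0.    2.56] total deg [-0.  -0.   2.3]
[-0.0, 0.0002, -0.0007] [-0.0, -0.0, 2.3]
[(0.082, [319.4, 303.5]), (0.085, [319.4, 307.8]), (0.088, [319.3, 312.2]), (0.092, [319.2, 318.4])]
```

Call:
carry_out --moves '[-0.65, 0, 0, 0, 0, 0, 2.3, -0.7, 0, 0, 0, 0, 0, 0, -1, 0, 0, 0, 0, 0, 0, -1, 0, 0, 0, 0, 0, 0, -1, 0, 0, 0, 0, 0, 0]' --squeeze 30

```text
clock: 27.65
tcp_pos: [0.5209, -0.153, 0.0668]
orientation: [-0.0, 0.744, -0.668, 0.0]
wrist_force: [-0.0, 0.4, 0.5]
finger_gap: 0.0116
```

Run:
```python
from h import *
mark("n")
b=shot("scene","s10.png");t=shot("top","t10.png")
f=lambda a,x,y,w,h:cv2.resize(a[y:y+h,x:x+w],(400,300),interpolation=cv2.INTER_CUBIC)
w=cv2.imread("pics/w_n.png");b=b[:,:,::-1];t=t[:,:,::-1]
cv2.imwrite("pics/c10.png",np.vstack([np.hstack([f(w,170,200,310,232),f(b,262,125,160,120)]),np.hstack([f(t,100,100,400,300),f(b,100,100,400,300)])]))
im=w.astype(int)[270:345,295:345];m=((im.min(2)>105)&(im.max(2)-im.min(2)<30)).astype(np.uint8);n,l,s,c=cv2.connectedComponentsWithStats(m)
for i in range(1,n):
    if s[i][4]>50:print(s[i]+[295,270,0,0,0],c[i]+[295,270],cv2.minAreaRect(np.argwhere(l==i)[:,::-1].astype(np.float32))[1:])
```

```text
t 27.65 tcp [ 0.5209 -0.153   0.0668] gap 0.0116 F [-0.   0.4  0.5] T [ 0.033 -0.017 -0.035] j6 2.6
yaw -83.8 tilt 0.0
mark blobs [[278, 150, 56, 88, 2082], [315, 299, 10, 8, 76]]
[315 298  14  39 520] [321.69230769 316.78269231] ((38.0, 13.0), 90.0)
```

View pics/c10.png

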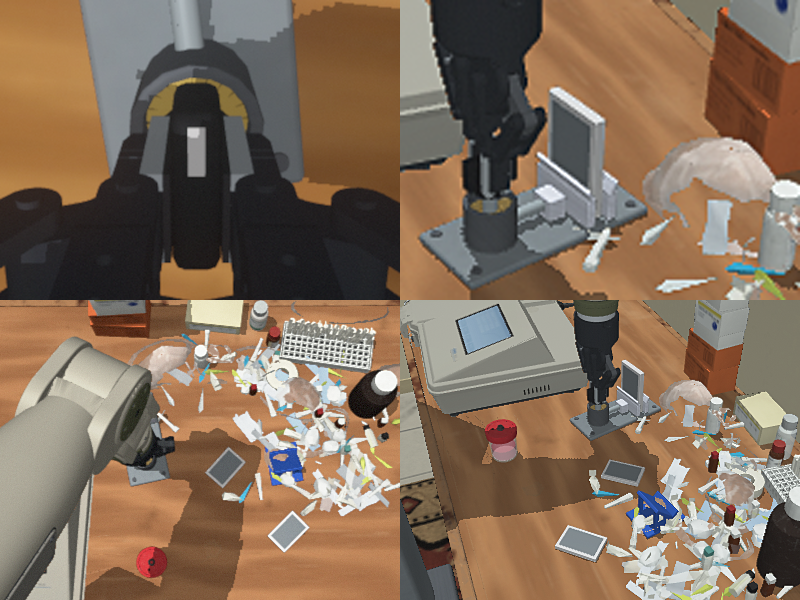

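The view shows the head gripped (gap 11.6 mm), the plate upright in the slot, and the pot, bottle and tape apparently in place. One last numeric check of head height and bystander shifts.

Run:
```python
from h import *
C=cam("wrist");s=env.get_state();M=Rt(s);ax=np.array([.5209,-.153,0])
for z in(.081,.083,.085,.087,.089,.091):print(z,[proj(C,ax+M.apply([0,r,0])+[0,0,z]).round(1)[1] for r in(-.021,.021)])
w=cv2.imread("pics/w_n.png").mean(2).astype(int);print(w[255:420:3,325].tolist());print("l",w[285:420:3,312].tolist())
# same model at image b2 (start height)
print("edge b2",cv2.imread("pics/w_b2.png").mean(2).astype(int)[270:425:3,321].tolist())
# fixed camera differences for bystanders
for n,a,b,R_ in(("scene","s5.png","s10.png",{"pot":(180,215,45,55),"bottle":(405,195,22,42),"tape":(440,265,30,35)}),):
    A,B=[cv2.imread("pics/"+q).astype(int) for q in("scene0.png",b)]
    for k,(x,y,ww,h) in R_.items():print(k,np.abs(A-B)[y:y+h,x:x+ww].mean().round(2))
```

```text
0.081 [np.float64(287.4), np.float64(409.8)]
0.083 [np.float64(290.0), np.float64(413.9)]
0.085 [np.float64(292.6), np.float64(418.1)]
0.087 [np.float64(295.3), np.float64(422.5)]
0.089 [np.float64(298.1), np.float64(427.0)]
0.091 [np.float64(301.0), np.float64(431.6)]
[71, 70, 98, 52, 34, 32, 32, 31, 34, 30, 34, 33, 40, 39, 37, 149, 149, 148, 149, 148, 148, 148, 148, 148, 149, 147, 148, 112, 31, 30, 32, 28, 28, 28, 27, 28, 30, 25, 28, 27, 27, 29, 27, 27, 28, 29, 29, 28, 24, 29, 26, 80, 125, 123, 120]
l [33, 39, 41, 44, 47, 52, 52, 35, 33, 34, 33, 34, 31, 31, 30, 30, 30, 29, 30, 28, 30, 27, 29, 25, 27, 30, 28, 28, 26, 30, 29, 29, 26, 29, 28, 26, 28, 25, 28, 28, 24, 93, 124, 122, 119]
edge b2 [35, 38, 35, 36, 37, 34, 33, 36, 37, 41, 41, 42, 43, 40, 40, 39, 42, 41, 41, 42, 28, 30, 31, 31, 26, 28, 27, 26, 27, 28, 27, 25, 27, 26, 29, 28, 40, 146, 144, 145, 146, 144, 145, 145, 145, 144, 143, 144, 111, 91, 115, 116]
pot 13.91
bottle 9.31
tape 10.13
```

Run:
```python
from h import *
for f0,f1,RR in(("scene0.png","s10.png",{"pot":(175,205,60,70),"bottle":(400,188,36,52),"tape":(432,258,45,48)}),("top0.png","t10.png",{"pot":(228,338,50,50)})):
    A,B=[cv2.imread("pics/"+q,0).astype(np.float32) for q in(f0,f1)]
    for k,(x,y,w,h) in RR.items():
        a,b=[cv2.Laplacian(q[y:y+h,x:x+w],cv2.CV_32F) for q in(A,B)];print(f0,k,np.round(cv2.phaseCorrelate(a,b,cv2.createHanningWindow((w,h),cv2.CV_32F)),2) if 0 else cv2.phaseCorrelate(a,b))
s=env.get_state();print(s["clock"],s["finger_gap"],s["wrist_force"])
print(env.hand_in())
```

```text
scene0.png pot ((-0.147948384043044, 0.1079991166286618), 0.8411095603748604)
scene0.png bottle ((0.006011616951788312, 0.0015016124271056697), 0.9999930777360873)
scene0.png tape ((0.5075165044756105, 0.012166443061776278), 1.0061095808667164)
top0.png pot ((0.9589305145065907, 0.825553620208602), 0.30757373542785643)
27.8 0.011516734723602788 [-0.16880146  0.8302654   0.04547582]
the job is handed in; nothing more can be done
None
```

The job is handed in at 27.8 s of the 72 s allowed. The plate stands in the clamp slot and is released. The screw is started on its thread, and its head is held gripped with the fingers 11.5 mm apart and almost no force on the wrist.

**Plate:** I pinched it at 45° on its free half and lifted it off the rest. I stood it in the slot until it pressed on the floor with about 20 N at the expected height, then let go. The last scene view shows it upright.

**Screw, backward:** I turned it back with an open fork in steps of about 20°. The drop showed in the wrist camera as a fall of about 7 mm, somewhere within the last step.

**Screw, forward:** I turned it about 378° from where that step ended, with one change of hold. From the drop itself that is about 356–378°, so it may have gone up to about 18° past one full turn, or stopped up to about 4° short of it.

**Checks that disagreed or were weak:**
- **Head height:** the camera gave about 13.7 mm of total lowering against about 15 mm expected. The same measure also read low at the drop (6.8 against 7.5 mm).
- **Pot:** it showed no shift beyond 0.2 px in the scene view. The top view gave about 1 px, but that match was poor, possibly because of the arm's shadow.
- **Bottle and tape:** the bottle showed no shift. The tape matched to 0.5 px, which I take as none.

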